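# Hang the manifold in both hooks and preset the return valve

### The job

Take the brass manifold from its wooden rest and hang it in the two open hooks of the stand, upright, keeping hold of it until both sides are fully down in their hooks. Then close the return valve by its T-handle, clockwise until it bottoms, and open it again by a sixth of a turn (60 degrees). Leave the other things on the bench alone.

Things in the scene. Friction and masses are not known exactly. Their poses are not given: they have to be found in the camera images.
- grip (a point): Manifold (loose, about 0.6 kg), a brass bar with an upright brass block on top of its middle, the place to grip: 26 mm in x by 28 mm in y, 50 mm tall above the bar (a black cap 16 mm wide stands 8 mm higher). This point is the centre of the block, 38 mm above the bar's axis. y: along the bar, z: up, x: across. Starts upright in the rest; lift it straight up. Hangs as well turned half round.
- manifold: The whole manifold; origin on the bar's axis, at its middle; axes as grip. Bar 28 mm in diameter, 200 mm long, 36 mm collars from 82 mm off the middle outwards; three stubs (18 mm, 23 mm nuts) hang down at its middle and 40 mm either side, ending 72 mm below the axis. Block and cap reach 70 mm above it. Heavier below the bar than above, so it hangs upright by itself.
- bar_left (a point): Point on the manifold's bar axis, 60 mm from its middle to its +y side: what lies over one hook; axes as grip.
- bar_right (a point): The same, 60 mm from the middle to its -y side.
- rest: Wooden rest (fixed) in which the manifold starts: plywood foot 110 x 90 mm with two V-notched plates 20 mm either side of the middle, between the stubs, tops about 112 mm above the bench; the bar's axis lies 105 mm above the bench. Origin at the centre of its underside. It stands left or right in front of the stand, the valve on the other side.
- seat_mid (a point): Point midway between the stand's two hooks, on the line where the axis of a seated bar lies, 160 mm above the bench. x: horizontal, from the robot's side into the posts; y: along the line through both hooks, which are 60 mm either side of this point; z: up.
- seat_left (a point): Where the bar's axis lies in the hook on the +y side; axes as seat_mid. The open steel hook is 12 mm wide in y; its flat floor is 14 mm below this point, between the post's face (20 mm to +x) and an outward-leaning lip (20 mm to -x at the floor, 30 mm at its tip) rising to 8 mm above this point. Lower the bar in from at least 25 mm above this point.
- seat_right (a point): The same for the hook on the -y side.
- stand: Stand (fixed): steel foot 150 x 220 mm, two aluminium posts 24 mm square and 327 mm tall. Origin on the bench right under seat_mid. A copper pipe, 22 mm thick and 230 mm long (240 with its end caps), runs along y over the hooks, its axis 10 mm to +x of the seats and 306 mm above the bench: a gripper coming straight down hits it, so come in with the tool leaning back to the robot's side (-x) by some 30 to 45 degrees.
- handle (a point): Centre of the valve's steel T-handle: an upright flat bar 64 mm long (along x of this point), 14 mm thick (y), 36 mm tall, on a vertical spindle. This point is on the spindle's axis, 91 mm above the bench; the bar's top is 17 mm higher, a collar of 34 mm diameter begins 18 mm lower. It turns with the handle and does not rise or sink.
- spindle (a joint): Angle of the valve's handle in rad, growing clockwise seen from above (closing). It bottoms at 2.0; it starts 0.55 to 1.2 rad short of that. A sixth of a turn open is 0.95. Friction 0.06 N m; it stays where it is left.
- valve: Return valve (fixed): brass body on a 100 mm square steel foot, a copper pipe 20 mm thick and 130 mm long through it, 28 mm above the bench along x. Origin at the centre of its underside, on the spindle's axis.
- jar_mid (a point): Bystander (loose): closed grey jar 56 mm in diameter, 78 mm tall; this point is at its middle, 39 mm up.
- wrench: Bystander (loose): steel wrench 180 mm long lying flat along its x; origin at the centre of its underside.
- elbow: Bystander (loose): brass pipe elbow, about 60 x 60 x 34 mm; origin under its corner.
- tray: Bystander (loose): open grey tray 130 x 190 x 45 mm with fittings in it; origin at the centre of its underside.
Mind the look-alikes: they are no part of the job. Leave any blue look-alike of the valve alone.

How it is judged (in metres and radians):
On the way, in this order (a step that is already met when the one before it is completed fails the run):
1. the manifold is down in both hooks while the fingers still hold it (x of bar_left in the frame of seat_mid between -0.01 and 0.01 m and z of bar_left in the frame of seat_mid between -0.004 and 0.004 m and x of bar_right in the frame of seat_mid between -0.01 and 0.01 m and z of bar_right in the frame of seat_mid between -0.004 and 0.004 m and y of grip in the frame of seat_mid between -0.015 and 0.015 m and angle between grip's own z axis and vertical below 0.2 rad and contact force between the fingers and manifold above 0.5 N), for 0.2 s.
2. the valve is turned clockwise until it bottoms (within 0.07 rad of 2.0) (value of joint spindle above 1.93 rad), for 0.1 s.
At the end, for the whole second after the job is handed in: Manifold at rest in both hooks: bar axis at each hook within 4 mm in height and 10 mm in x of the seat line, its middle within 15 mm along y, upright within 0.2 rad. Valve still, a sixth of a turn open from its bottom: spindle 0.953 rad, within 0.2 (x of bar_left in the frame of seat_mid between -0.01 and 0.01 m and z of bar_left in the frame of seat_mid between -0.004 and 0.004 m and x of bar_right in the frame of seat_mid between -0.01 and 0.01 m and z of bar_right in the frame of seat_mid between -0.004 and 0.004 m and y of grip in the frame of seat_mid between -0.015 and 0.015 m and angle between grip's own z axis and vertical below 0.2 rad and value of joint spindle between 0.753 and 1.153 rad and linear speed of manifold below 0.02 m/s and velocity of joint spindle between -0.05 and 0.05 rad/s); the robot touches nothing.
It fails at once if the jar is pushed more than 40 mm from where it stood (distance of jar_mid from where it was at the start of the episode above 0.04 m).
It fails at once if the wrench is pushed more than 40 mm from where it stood (distance of wrench from where it was at the start of the episode above 0.04 m).
It fails at once if the elbow is pushed more than 40 mm from where it stood (distance of elbow from where it was at the start of the episode above 0.04 m).
It fails at once if the tray is pushed more than 40 mm from where it stood (distance of tray from where it was at the start of the episode above 0.04 m).
It also fails if it takes over 58 s, if anything falls off the work surface, if the arm or the gripper's body presses on something with over 40 N, if the wrist force passes 120 N, or if a joint passes its speed limit or range.

### The arm

A 6-joint arm with a two-finger parallel gripper is mounted at the origin on the work surface. World frame = base frame: x ahead of the robot, y to its left, z up, the work surface at z = 0. Lengths are in mm, angles in rad, forces in N, time in s.
With the tool pointing down it reaches from about 300 to 775 mm from the base axis. Payload 14.6 kg.
Tool frame: the origin (TCP) lies midway between the tips of the shut fingers; the grasp point (between the pads) lies 19 mm behind it; z points along the fingers, y is the line along which they close (so a half turn about z gives the same grasp; the last joint's range is limited). The gripper opens to 94 mm and grips with 3 to 60 N. Pads are 16 mm wide; open, the fingers measure 119 mm over their backs; the gripper's body (75 mm by 177 mm) begins 78 mm behind the grasp point.
Start: joints at [-1.248, 0.3, 1.521, -0, 1.321, -0.067], TCP at [208.994, -508.734, 205.446] pointing down, gripper open.
Joint ranges: [-3.03, 3.03], [-0.79, 2.21], [0.23, 2.52], [-1.04, 4.18], [0, 3.07], [-2.55, 2.55]. Speed limits (rad/s): [2.22, 2.22, 2.57, 3.14, 3.14, 3.14].

### API

Orientations are given as a unit quaternion [w, x, y, z].
In Python, from plant import sensors, optics, workorder gives the robot as it stands.
- The arm moves only by the tool jog_arm, never from a script. Its argument "targets" is a list of rows, each an object with "fingers": the finger opening in mm, from 0 to 94; "slide": the shift along the tool's x, y, z in mm, a list of three; "yaw": the turn about the tool's z in degrees. A call has 1 to 12 rows; each row is the pose to reach, as a shift and turn from the pose commanded when the call began, along the tool's axes at that moment; what a row does not reach only later rows make up. A row lasts 1/10 s, in which the tool goes at most 50 mm and 8.59 degrees, less where a joint would pass 70% of its speed; a pose out of reach is approached as far as the arm can. A call with a gripper value outside its range is refused whole. The fingers move at their own pace and stop on an object; "grip_force" is the grip in N (left out, the last holds). Time passes only in rows, so rows that repeat a pose let the fingers close. It gives the time, the measured TCP pose, the force, the opening and the grip force at its end, in the units of the state.
- sensors.get_obs(): the state, without advancing time (a new reading comes with each control period).
- optics.get_image(name): name is "scene" or "top" or "wrist"; returns (picture, depth): 400x640x3 uint8, red, green, blue; 400x640 float32, mm along the optical axis (not along the pixel's ray), 0 where there is no reading.
- optics.camera_info(name): a dict with "fx", "fy", "cx", "cy" (pixels), "rvec" (rotation vector, rad) and "tvec" (3), from world to camera coordinates, as OpenCV has them. Camera axes: x right, y down, z forward; pixel columns grow to the right and rows downward; lengths in mm; the calibration is good to about 2 mm. A picture is of the moment at which its call begins: read the wrist's pose just before it. camera_info takes no time and is no camera call; for the wrist camera it gives the pose at the moment of the call.
- workorder.sign_off(): hands the job in; it is judged then, once.
The state is a dict: "time": time; "joints": joint angles; "qvel": joint speeds; "joint_torque": joint torques, N m; "eef_pos": TCP position; "orientation": TCP orientation; "force": force on the tool from outside, world axes, zero at the start; "moment": the same for the moment, N m; "finger_gap": opening from 0.0 (shut) to 1.0 (fully open); "finger_force": force on a finger pad.
Only numpy, scipy, OpenCV 4.12 (cv2) and the standard library are available. Lean on these libraries where they do the work, as an engineer would, in place of code of your own. Each camera call takes 0.05 s, during which the arm holds its last target. There are 200 camera calls.

## Working session

There is one attempt and no reset: what is moved stays moved. The work goes in short steps, Python scripts to look and compute and a tool call to move; the robot and the scene stay as the last step left them, time stands still between calls to the robot, and variables do not carry over. Pictures are saved under pics/ and viewed, at most 10 in all, crops included, and the job is handed in when it is done.

Besides the shell and the picture viewer there is one more tool, called after "Call:" as name(argument=value, ...) on one line, values as JSON. jog_arm: Moves the arm, as the interface text tells. Its arguments: {"type":"object","properties":{"targets":{"type":"array"},"grip_force":{"type":"number"}},"required":["targets"]}

```bash
mkdir -p pics; cat > h.py <<'E'
import numpy as np, cv2
from plant import sensors, optics, workorder
def cam(n):
    c=optics.camera_info(n); R=cv2.Rodrigues(np.array(c["rvec"],float))[0]
    return c,R,np.array(c["tvec"],float).ravel()
def shot(n):
    k=cam(n); im,d=optics.get_image(n); return im,d,k
def cloud(d,k):
    c,R,t=k; v,u=np.mgrid[:d.shape[0],:d.shape[1]]
    p=np.stack([(u-c["cx"])/c["fx"]*d,(v-c["cy"])/c["fy"]*d,d],-1)
    w=(p-t)@R; w[d<=0]=np.nan; return w
def save(n,im): cv2.imwrite("pics/"+n+".png",im[...,::-1])
E
python3 - <<'E'
from h import *
for n in("scene","top"):
    im,d,k=shot(n); save(n,im); np.savez("/tmp/"+n,im=im,d=d,R=k[1],t=k[2],f=[k[0][a] for a in("fx","fy","cx","cy")])
    print(n,k[0]["fx"],-k[1].T@k[2],k[1][2])
print(sensors.get_obs())
E
```

```text
scene 385.430874717908 [1110.90450202  456.08994229  780.92863097] [-0.63054258 -0.40289688 -0.66339292]
top 396.7181369519173 [ 419.8705183    67.77758351 1191.37120269] [ 0.05394459  0.0068482  -0.99852045]
{'time': 0.1, 'joints': array([-1.24764082e+00,  3.00382031e-01,  1.52152257e+00, -2.44100974e-05,
        1.32069495e+00, -6.65820739e-02]), 'qvel': array([-7.76234010e-05, -3.28883835e-03, -2.00333859e-04, -7.95945952e-04,
       -1.00900526e-03, -1.33940842e-03]), 'joint_torque': array([ 2.58793072e-03, -5.32640934e+01, -3.53280258e+01,  7.10396119e-02,
        2.35141284e-02, -7.20576213e-05]), 'eef_pos': array([ 208.89543366, -508.53018919,  204.95993829]), 'orientation': array([-4.97800023e-04,  9.81072374e-01,  1.93640756e-01, -7.61355453e-05]), 'force': array([-0.09988898, -0.26723459, -0.05660834]), 'moment': array([-0.0309345 ,  0.03916701, -0.00474284]), 'finger_force': 0.0, 'finger_gap': 0.9971372632691873}
```

View pics/scene.png

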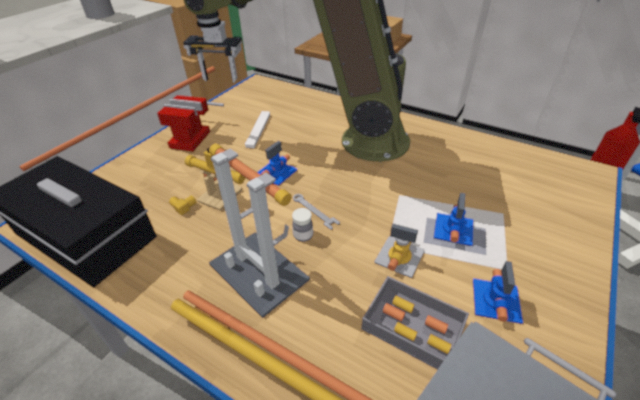

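View pics/top.png

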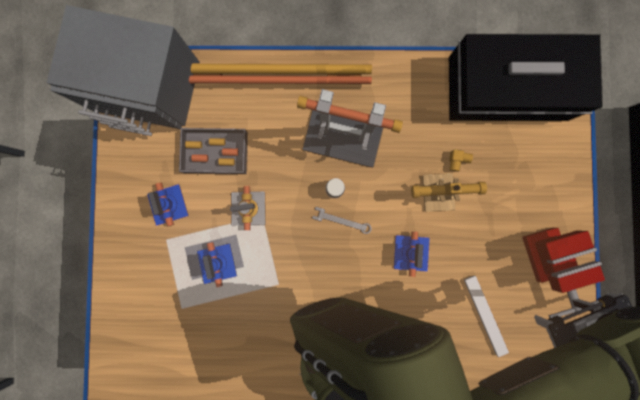

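The top view shows:
- the brass manifold in its rest at (448,190)
- the stand with the copper pipe at (345,120)
- the valve with the brass body at (247,207)
- the jar at (336,187), wrench (340,220), elbow (460,160) and tray (213,152)

Possible mix-ups:
- **Valve:** the blue ones at (167,204), (215,262) and (410,252). I choose the brass body at (247,207).
- **Manifold:** the yellow pipe at (280,68), the stand's pipe at (350,113) and the elbow at (460,160). I choose the bar with the block at (448,190).

```bash
cat > m.py <<'E'
from h import *
def load(n):
    z=np.load(f"/tmp/{n}.npz"); f=dict(zip(("fx","fy","cx","cy"),z["f"])); return z["im"],z["d"],cloud(z["d"],(f,z["R"],z["t"]))
def rect(p):
    p=p[:,:2].astype(np.float32); (c,s,a)=cv2.minAreaRect(p); return np.round(c,1),np.round(s,1),round(a,1),len(p)
E
python3 - <<'E'
from m import *
im,d,w=load("top")
def box(u0,u1,v0,v1,z0,z1):
    q=w[v0:v1,u0:u1].reshape(-1,3); return q[(q[:,2]>z0)&(q[:,2]<z1)]
print("bench z",np.nanmedian(w[230:250,300:380,2]))
def pr(n,q): print(n,rect(q),"z pct",np.percentile(q[:,2],[5,50,95]).round(1))
M=(405,495,172,215)
pr("bar",box(*M,105,128)); pr("block",box(*M,145,185)); pr("man>60",box(*M,60,190))
pr("valve hnd",box(228,270,185,232,95,115)); pr("valve foot",box(228,270,185,232,1,12))
pr("posts",box(290,410,85,170,320,335)); pr("pipe",box(290,410,85,170,295,322))
for n,(a,b) in {"L":(310,335),"R":(365,390)}.items(): pr("post"+n,box(a,b,85,170,322,335))
pr("foot",box(290,410,85,170,2,30)); pr("hooks",box(290,410,85,170,135,175))
pr("jar",box(320,352,172,202,60,85)); pr("elbow",box(445,480,145,175,8,50)); pr("tray",box(175,255,125,178,30,60))
pr("wrench",box(308,375,203,236,4,20))
im2,d2,w2=load("scene")
q=w2.reshape(-1,3)
def b2(x0,x1,y0,y1,z0,z1):
    return q[(q[:,0]>x0)&(q[:,0]<x1)&(q[:,1]>y0)&(q[:,1]<y1)&(q[:,2]>z0)&(q[:,2]<z1)]
v=rect(box(228,270,185,232,95,115))[0]; pr("scene hnd",b2(v[0]-50,v[0]+50,v[1]-50,v[1]+50,95,115))
m=rect(box(*M,145,185))[0]; pr("scene block",b2(m[0]-50,m[0]+50,m[1]-50,m[1]+50,145,172)); pr("scene bar",b2(m[0]-70,m[0]+70,m[1]-120,m[1]+120,108,128))
a=cv2.resize(im[175:235,215:290],None,fx=5,fy=5,interpolation=2);b=cv2.resize(im[85:225,385:500][60:],None,fx=3.65,fy=3.75,interpolation=2)
save("crop1",np.hstack([a,b[:300]]))
E
```

```text
bench z -0.3405162394564549
bar (array([ 508.7, -282.5]), array([ 63.3, 199.2]), 1.7, 712) z pct [107.  115.7 122.5]
block (array([ 508.3, -283.2]), array([25.8, 28.9]), 1.2, 136) z pct [151.4 166.5 175.7]
man>60 (array([ 507.9, -282.3]), array([ 63.8, 198.7]), 4.2, 1008) z pct [ 78.  115.9 168.1]
valve hnd (array([457.2, 282.3]), array([14.1, 64.4]), 9.2, 127) z pct [101.8 107.1 110.5]
valve foot (array([459.3, 282.2]), array([139.2, 123.8]), 0.9, 856) z pct [ 1.4  6.3 10.8]
posts (array([672.5,  -1.3]), array([232.3,  48.9]), 76.3, 547) z pct [320.5 323.7 328.2]
pipe (array([ 6.723e+02, -3.000e-01]), array([240.1,  49.7]), 76.1, 1022) z pct [307.  315.4 321.4]
postL (array([686.6,  58.2]), array([27.5, 48. ]), 76.5, 198) z pct [322.3 324.9 328.8]
postR (array([657.5, -58.2]), array([27.5, 46.7]), 76.1, 212) z pct [322.3 324.8 328.2]
foot (array([706.8, -20.7]), array([257.9, 362.3]), 0.2, 3055) z pct [ 2.3 10.5 14.9]
hooks (array([655.6,   4.1]), array([142.8,  67.6]), 76.0, 228) z pct [142.4 146.8 168.9]
jar (array([515.8,  24.1]), array([47.8, 47.9]), 45.4, 247) z pct [73.4 77.  80.7]
elbow (array([ 592.5, -344.7]), array([61.7, 75.9]), 75.5, 355) z pct [14.6 29.7 35.7]
tray (array([630.4, 394.3]), array([211.3, 139.4]), 89.1, 609) z pct [30.7 42.3 47.7]
wrench (array([427.7,   4.6]), array([ 95.5, 197.2]), 0.3, 373) z pct [ 4.2  6.7 10.7]
scene hnd (array([460. , 283.5]), array([18.3, 63.7]), 7.9, 221) z pct [ 96.3 107.5 111.1]
scene block (array([ 523. , -282.9]), array([31.1, 12.1]), 72.1, 60) z pct [148.2 162.7 169.9]
scene bar (array([ 521.8, -282.2]), array([ 45.7, 201.1]), 1.7, 331) z pct [109.  117.1 124. ]
```

View pics/crop1.png

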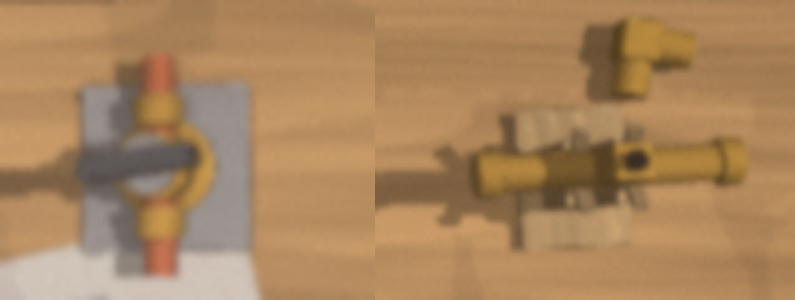

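The left crop confirms the brass valve, with its grey T-handle from (80,168) to (197,155). The right crop shows the manifold with its capped block at (632,160) in the wooden rest. The jog only offers slide and yaw, so before planning the lean I'll move to free air and find out what it does at the edge of reach.

Call:
jog_arm(targets=[{"fingers":94,"slide":[0,0,-50],"yaw":0},{"fingers":94,"slide":[0,0,-100],"yaw":0},{"fingers":94,"slide":[40,-30,-140],"yaw":0},{"fingers":94,"slide":[80,-60,-170],"yaw":0},{"fingers":94,"slide":[120,-90,-190],"yaw":0},{"fingers":94,"slide":[160,-120,-210],"yaw":0},{"fingers":94,"slide":[200,-150,-230],"yaw":0},{"fingers":94,"slide":[240,-185,-250],"yaw":0},{"fingers":94,"slide":[280,-215,-250],"yaw":0},{"fingers":94,"slide":[320,-245,-250],"yaw":0},{"fingers":94,"slide":[355,-275,-250],"yaw":0},{"fingers":94,"slide":[385,-304,-250],"yaw":0}])

```text
time: 1.3
eef_pos: [438.8, -102.7, 455.0]
orientation: [-0.0, 0.981, 0.194, -0.0]
force: [0.6, -0.5, 0.5]
finger_gap: 1.0
finger_force: 0.0
```

```bash
python3 - <<'E'
from m import *
o=sensors.get_obs(); print(o["time"],o["joints"].round(3),o["eef_pos"].round(1),o["orientation"].round(4))
im,d,w=load("top"); M=(405,495,172,215)
q=w[172:215,405:495].reshape(-1,3); b=q[(q[:,2]>115)&(q[:,2]<130)]
print("bar",rect(b), cv2.fitLine(b[:,:2].astype(np.float32),cv2.DIST_HUBER,0,.01,.01).ravel())
hsv=cv2.cvtColor(im,cv2.COLOR_RGB2HSV)
z=w[...,2]; s=np.zeros(z.shape,bool); s[85:170,290:410]=1
red=s&(hsv[...,1]>110)&(z>296)&(z<323); g=s&(hsv[...,1]<60)&(z>318)&(z<335)
p=w[red]; print("pipe",rect(p),cv2.fitLine(p[:,:2].astype(np.float32),cv2.DIST_HUBER,0,.01,.01).ravel(),np.median(p[:,2]))
for m,n in((g&(np.arange(640)<350),"L"),(g&(np.arange(640)>350),"R")): print(n,rect(w[m]))
# scene view hooks/pipe
im,d,w=load("scene"); z=w[...,2]; x,y=w[...,0],w[...,1]
hsv=cv2.cvtColor(im,cv2.COLOR_RGB2HSV)
s=(abs(x-670)<80)&(abs(y)<150)
p=w[s&(hsv[...,1]>110)&(z>296)&(z<323)]; print("scene pipe",rect(p))
p=w[s&(z>135)&(z<172)&(x<690)]; print(rect(p))
p=w[s&(z>320)&(z<335)&(hsv[...,1]<60)]; print("posts",rect(p))
E
```

```text
1.3 [-0.311  0.017  1.283 -0.     1.842  0.87 ] [ 438.8 -102.7  455. ] [-0.000e+00  9.811e-01  1.936e-01 -1.000e-04]
bar (array([ 508.2, -282.8]), array([ 30.5, 197.9]), 3.6, 400) [ 6.1912328e-02 -9.9808156e-01  5.0774329e+02 -2.7942239e+02]
pipe (array([661.1,   2.4]), array([240.1,  27.2]), 76.3, 790) [2.4335442e-01 9.6993744e-01 6.5963544e+02 2.2893608e+00] 315.096862151919
L (array([687.1,  58.6]), array([27.6, 49.3]), 75.2, 261)
R (array([658.5, -57.9]), array([27. , 48.7]), 76.3, 260)
scene pipe (array([667.1,   2.9]), array([242.4,  27.1]), 76.8, 746)
(array([662.2,   2.1]), array([142.3,  66.8]), 80.4, 344)
posts (array([676.5,   0.8]), array([150.3,  48.9]), 76.6, 509)
```

Call:
jog_arm(targets=[{"fingers":94,"slide":[40,30,0],"yaw":0},{"fingers":94,"slide":[80,60,0],"yaw":0},{"fingers":94,"slide":[120,89,0],"yaw":0},{"fingers":94,"slide":[160,118,0],"yaw":0},{"fingers":94,"slide":[200,148,0],"yaw":0},{"fingers":94,"slide":[240,177,0],"yaw":0},{"fingers":94,"slide":[280,207,0],"yaw":0},{"fingers":94,"slide":[320,237,0],"yaw":0},{"fingers":94,"slide":[320,237,0],"yaw":0}])

```text
time: 2.2
eef_pos: [719.6, -176.3, 405.4]
orientation: [0.006, 0.981, 0.194, 0.013]
force: [0.0, -0.1, 1.1]
finger_gap: 1.002
finger_force: 0.0
```

```bash
python3 - <<'E'
from m import *
from scipy.spatial.transform import Rotation as Ro
o=sensors.get_obs(); print(o["time"],o["joints"].round(3),o["eef_pos"].round(1)); print(Ro.from_quat(np.roll(o["orientation"],-1)).as_matrix().round(3))
E
```

```text
2.2 [-2.90e-01  8.47e-01  2.36e-01  2.00e-03  2.03e+00  8.91e-01] [ 719.6 -176.3  405.4]
[[ 0.925  0.38   0.028]
 [ 0.38  -0.925 -0.007]
 [ 0.023  0.017 -1.   ]]
```

Call:
jog_arm(targets=[{"fingers":94,"slide":[800,590,-800],"yaw":0},{"fingers":94,"slide":[800,590,-800],"yaw":0},{"fingers":94,"slide":[800,590,-800],"yaw":0},{"fingers":94,"slide":[800,590,-800],"yaw":0},{"fingers":94,"slide":[800,590,-800],"yaw":0},{"fingers":94,"slide":[800,590,-800],"yaw":0}])

```text
time: 2.8
eef_pos: [707.3, -174.3, 438.2]
orientation: [0.013, 0.981, 0.194, 0.027]
force: [-0.2, -0.1, -0.2]
finger_gap: 1.004
finger_force: 0.0
```

```bash
cat > st.py <<'E'
from h import *
from scipy.spatial.transform import Rotation as Ro
def st():
    o=sensors.get_obs(); R=Ro.from_quat(np.roll(o["orientation"],-1)).as_matrix(); z=R[:,2]
    print(round(o["time"],2),o["joints"].round(3),o["eef_pos"].round(1),"F",o["force"].round(1),"gap",round(94*o["finger_gap"],1)); print(R.round(3).tolist(),"lean",np.degrees(np.arccos(-z[2])).round(2),"az",np.degrees(np.arctan2(z[1],z[0])).round(1),"y az",np.degrees(np.arctan2(R[1,1],R[0,1])).round(2))
    return o,R
if __name__=="__main__": st()
E
python3 st.py
```

```text
2.8 [-0.293  0.802  0.235  0.003  2.044  0.89 ] [ 707.3 -174.3  438.2] F [-0.2 -0.1 -0.2] gap 94.4
[[0.924, 0.379, 0.059], [0.38, -0.925, -0.014], [0.049, 0.036, -0.998]] lean 3.46 az -13.9 y az -67.71
```

Call:
jog_arm(targets=[{"fingers":94,"slide":[800,590,-400],"yaw":0}])

```text
time: 2.9
eef_pos: [716.4, -176.7, 435.9]
orientation: [0.019, 0.98, 0.193, 0.04]
force: [0.1, 1.2, 0.1]
finger_gap: 1.002
finger_force: 0.0
```

Call:
jog_arm(targets=[{"fingers":94,"slide":[800,590,-400],"yaw":0}])

```text
time: 3.0
eef_pos: [725.6, -179.2, 432.9]
orientation: [0.024, 0.979, 0.193, 0.052]
force: [0.3, -0.5, 0.0]
finger_gap: 0.999
finger_force: 0.0
```

Call:
jog_arm(targets=[{"fingers":94,"slide":[800,590,-400],"yaw":0},{"fingers":94,"slide":[800,590,-400],"yaw":0}])

```text
time: 3.2
eef_pos: [736.7, -182.2, 429.5]
orientation: [0.031, 0.978, 0.193, 0.066]
force: [1.3, -0.1, -0.2]
finger_gap: 1.004
finger_force: 0.0
```

Call:
jog_arm(targets=[{"fingers":94,"slide":[800,590,-400],"yaw":0},{"fingers":94,"slide":[800,590,-400],"yaw":0}])

```text
time: 3.4
eef_pos: [746.3, -184.9, 428.8]
orientation: [0.038, 0.977, 0.193, 0.081]
force: [0.2, 0.2, -0.0]
finger_gap: 1.002
finger_force: 0.0
```

```bash
python3 st.py
```

```text
3.4 [-0.294  0.821  0.235  0.01   1.908  0.891] [ 746.3 -184.9  428.8] F [ 0.2  0.2 -0. ] gap 94.2
[[0.913, 0.371, 0.172], [0.383, -0.923, -0.042], [0.143, 0.105, -0.984]] lean 10.21 az -13.9 y az -68.1
```

Each call made at the reach limit adds about 1.7° of lean in the direction of the pull, and the lean stays when the next call starts. So the lean can be built up. For the pick it has to point across the bar in the rest, at azimuth of about 3.6°.

Call:
jog_arm(targets=[{"fingers":94,"slide":[10,-45,-4],"yaw":0},{"fingers":94,"slide":[20,-90,-8],"yaw":0},{"fingers":94,"slide":[30,-135,-12],"yaw":0},{"fingers":94,"slide":[40,-180,-16],"yaw":0},{"fingers":94,"slide":[50,-225,-20],"yaw":0},{"fingers":94,"slide":[60,-270,-24],"yaw":0},{"fingers":94,"slide":[70,-310,-28],"yaw":0},{"fingers":94,"slide":[70,-310,-28],"yaw":0}])

```text
time: 4.2
eef_pos: [689.0, 134.3, 434.3]
orientation: [0.037, 0.977, 0.195, 0.08]
force: [0.6, -0.4, -0.0]
finger_gap: 0.999
finger_force: 0.0
```

Call:
jog_arm(targets=[{"fingers":94,"slide":[800,180,-150],"yaw":0},{"fingers":94,"slide":[800,180,-150],"yaw":0},{"fingers":94,"slide":[800,180,-150],"yaw":0}])

```text
time: 4.5
eef_pos: [750.3, 138.6, 440.3]
orientation: [0.038, 0.976, 0.193, 0.091]
force: [-5.9, -0.6, 9.6]
finger_gap: 0.998
finger_force: 0.0
```

Call:
jog_arm(targets=[{"fingers":94,"slide":[800,180,-150],"yaw":0}])

```text
time: 4.6
eef_pos: [763.0, 140.1, 430.8]
orientation: [0.038, 0.975, 0.193, 0.102]
force: [0.3, -0.7, -1.2]
finger_gap: 1.004
finger_force: 0.0
```

Call:
jog_arm(targets=[{"fingers":94,"slide":[800,180,-150],"yaw":0}])

```text
time: 4.7
eef_pos: [773.9, 141.6, 430.5]
orientation: [0.038, 0.973, 0.193, 0.12]
force: [-0.6, -0.4, 0.7]
finger_gap: 1.001
finger_force: 0.0
```

Call:
jog_arm(targets=[{"fingers":94,"slide":[800,180,-150],"yaw":0}])

```text
time: 4.8
eef_pos: [784.0, 143.0, 429.2]
orientation: [0.039, 0.971, 0.193, 0.135]
force: [-0.1, 0.5, -0.2]
finger_gap: 0.999
finger_force: 0.0
```

Call:
jog_arm(targets=[{"fingers":94,"slide":[800,180,-150],"yaw":0}])

```text
time: 4.9
eef_pos: [793.4, 144.4, 428.4]
orientation: [0.039, 0.969, 0.193, 0.149]
force: [0.3, -0.4, -0.7]
finger_gap: 0.999
finger_force: 0.0
```

```bash
python3 st.py
```

```text
4.9 [ 0.157  0.833  0.236 -0.067  1.77   1.31 ] [793.4 144.4 428.4] F [ 0.3 -0.4 -0.7] gap 93.9
[[0.881, 0.363, 0.304], [0.387, -0.922, -0.018], [0.274, 0.133, -0.953]] lean 17.72 az -3.4 y az -68.5
```

Call:
jog_arm(targets=[{"fingers":94,"slide":[800,180,-150],"yaw":0}])

```text
time: 5.0
eef_pos: [802.0, 145.9, 428.8]
orientation: [0.039, 0.967, 0.194, 0.163]
force: [-0.1, 0.3, -0.5]
finger_gap: 1.0
finger_force: 0.0
```

Call:
jog_arm(targets=[{"fingers":94,"slide":[800,180,-150],"yaw":0}])

```text
time: 5.1
eef_pos: [810.0, 147.2, 430.5]
orientation: [0.04, 0.964, 0.194, 0.178]
force: [-0.6, 0.8, 0.1]
finger_gap: 1.002
finger_force: 0.0
```

Call:
jog_arm(targets=[{"fingers":94,"slide":[800,180,-150],"yaw":0}])

```text
time: 5.2
eef_pos: [817.2, 148.7, 433.6]
orientation: [0.04, 0.961, 0.193, 0.192]
force: [0.7, 0.6, -0.2]
finger_gap: 0.998
finger_force: 0.0
```

Call:
jog_arm(targets=[{"fingers":94,"slide":[800,180,-150],"yaw":0}])

```text
time: 5.3
eef_pos: [823.7, 150.4, 438.1]
orientation: [0.04, 0.958, 0.194, 0.207]
force: [-0.3, 0.2, -0.3]
finger_gap: 1.003
finger_force: 0.0
```

Call:
jog_arm(targets=[{"fingers":94,"slide":[800,180,-150],"yaw":0}])

```text
time: 5.4
eef_pos: [829.5, 152.0, 443.7]
orientation: [0.041, 0.955, 0.193, 0.222]
force: [-0.1, 0.2, 0.5]
finger_gap: 1.0
finger_force: 0.0
```

Call:
jog_arm(targets=[{"fingers":94,"slide":[800,180,-150],"yaw":0}])

```text
time: 5.5
eef_pos: [834.5, 153.5, 450.4]
orientation: [0.041, 0.951, 0.193, 0.236]
force: [0.9, 0.4, 0.1]
finger_gap: 1.001
finger_force: 0.0
```

Call:
jog_arm(targets=[{"fingers":94,"slide":[800,180,-150],"yaw":0}])

```text
time: 5.6
eef_pos: [838.9, 154.8, 458.1]
orientation: [0.041, 0.948, 0.193, 0.251]
force: [-0.1, -0.6, 0.2]
finger_gap: 0.999
finger_force: 0.0
```

```bash
python3 st.py
```

```text
5.6 [ 0.158  0.822  0.236 -0.059  1.573  1.311] [838.9 154.8 458.1] F [-0.1 -0.6  0.2] gap 93.9
[[0.8, 0.346, 0.491], [0.387, -0.922, 0.019], [0.459, 0.175, -0.871]] lean 29.43 az 2.2 y az -69.45
```

Call:
jog_arm(targets=[{"fingers":94,"slide":[800,180,-150],"yaw":0}])

```text
time: 5.7
eef_pos: [842.6, 156.1, 466.7]
orientation: [0.041, 0.944, 0.193, 0.265]
force: [0.4, -0.4, -0.6]
finger_gap: 0.998
finger_force: 0.0
```

Call:
jog_arm(targets=[{"fingers":94,"slide":[800,240,-150],"yaw":0}])

```text
time: 5.8
eef_pos: [846.1, 154.3, 476.5]
orientation: [0.042, 0.94, 0.193, 0.279]
force: [0.5, 0.7, -0.2]
finger_gap: 0.999
finger_force: 0.0
```

Call:
jog_arm(targets=[{"fingers":94,"slide":[-30,-6,-30],"yaw":6},{"fingers":94,"slide":[-55,-12,-60],"yaw":12},{"fingers":94,"slide":[-80,-18,-100],"yaw":19.7},{"fingers":94,"slide":[-80,-18,-100],"yaw":19.7},{"fingers":94,"slide":[-80,-18,-100],"yaw":19.7}])

```text
time: 6.3
eef_pos: [722.3, 136.5, 520.7]
orientation: [-0.007, 0.958, 0.029, 0.284]
force: [-0.1, -0.0, 0.5]
finger_gap: 1.003
finger_force: 0.0
```

```bash
cat >> st.py <<'E'
def to(R,p,q,dtcp=None):
    "slide (tool axes) from TCP p to q"
    return (R.T@(np.array(q,float)-p)).round(1)
def tcp(R,g): return np.array(g,float)+19*R[:,2]
E
python3 - <<'E'
from st import *
o,R=st(); p=o["eef_pos"]
t=np.radians(93.6); yd=-np.array([np.cos(t),np.sin(t),0])
print("yaw fix",np.degrees(np.arctan2(-yd@R[:,0],yd@R[:,1])))
for g in [(508,-283,330),(508,-283,200),(508,-283,149)]: print(tcp(R,g).round(1),to(R,p,tcp(R,g)))
E
```

```text
6.3 [ 0.158  0.384  0.795 -0.057  1.389  1.662] [722.3 136.5 520.7] F [-0.1 -0.   0.5] gap 94.3
[[0.837, 0.059, 0.544], [0.052, -0.998, 0.03], [0.545, 0.003, -0.838]] lean 33.02 az 3.1 y az -86.59
yaw fix -0.05836287368859575
[ 518.3 -282.4  314.1] [-304.9  405.4   49.9]
[ 518.3 -282.4  184.1] [-375.8  405.   158.8]
[ 518.3 -282.4  133.1] [-403.6  404.8  201.6]
```

Call:
jog_arm(targets=[{"fingers":70,"slide":[-28,37,4.5],"yaw":0},{"fingers":70,"slide":[-56,74,9],"yaw":0},{"fingers":70,"slide":[-84,111,13.5],"yaw":0},{"fingers":70,"slide":[-112,148,18],"yaw":0},{"fingers":70,"slide":[-140,185,22.5],"yaw":0},{"fingers":70,"slide":[-168,222,27],"yaw":0},{"fingers":70,"slide":[-196,259,31.5],"yaw":0},{"fingers":70,"slide":[-224,296,36],"yaw":0},{"fingers":70,"slide":[-252,333,40.5],"yaw":0},{"fingers":70,"slide":[-280,370,45],"yaw":0},{"fingers":70,"slide":[-305,405,50],"yaw":0},{"fingers":70,"slide":[-305,405,50],"yaw":0}])

```text
time: 7.5
eef_pos: [517.4, -286.0, 307.4]
orientation: [-0.007, 0.96, 0.027, 0.279]
force: [0.4, 0.2, -0.2]
finger_gap: 0.745
finger_force: 0.0
```

```bash
python3 - <<'E'
from st import *
o,R=st(); p=o["eef_pos"]
im,d,k=shot("wrist"); save("wrist1",im)
w=cloud(d,k); z=w[...,2]; s=(abs(w[...,0]-508)<110)&(abs(w[...,1]+283)<130)
from m import rect
print("fingers/camera check block",end=' ')
for lo,hi in((148,176),(112,125)):
    q=w[s&(z>lo)&(z<hi)]; print(rect(q) if len(q)>5 else len(q), np.percentile(q[:,2],[50,95]) if len(q) else '')
for g in [(508,-283,200),(508,-283,149)]: print(to(R,p,tcp(R,g)))
E
```

```text
7.5 [-0.745  0.087  1.636  0.458  1.05   0.613] [ 517.4 -286.   307.4] F [ 0.4  0.2 -0.2] gap 70.1
[[0.843, 0.056, 0.536], [0.048, -0.998, 0.028], [0.536, 0.002, -0.844]] lean 32.43 az 3.0 y az -86.81
fingers/camera check block (array([ 512. , -281.9]), array([25.2, 27.3]), 3.3, 715) [167.40890159 175.53184198]
(array([ 518.5, -285.6]), array([ 43.3, 171.5]), 3.2, 2456) [117.57416024 119.98921245]
[-65.4  -3.8 104.7]
[-92.7  -3.8 147.8]
```

View pics/wrist1.png

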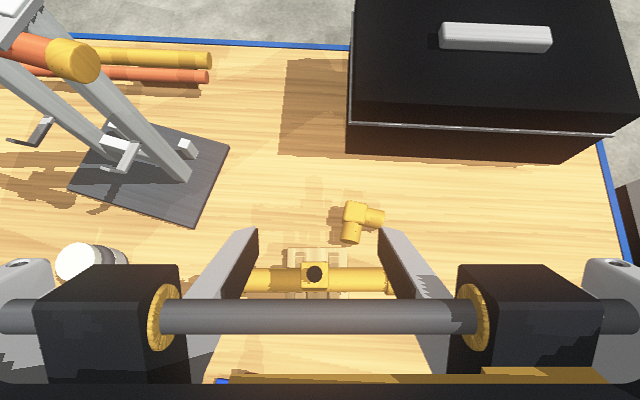

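The wrist view shows the block at (315,275), centred between the fingers, with the rest under it and the elbow at (355,222) well clear. Descending.

Call:
jog_arm(targets=[{"fingers":70,"slide":[-22,-1,35],"yaw":0},{"fingers":70,"slide":[-44,-2,70],"yaw":0},{"fingers":70,"slide":[-67,-3,106],"yaw":0},{"fingers":70,"slide":[-67,-3,106],"yaw":0},{"fingers":70,"slide":[-67,-3,106],"yaw":0}])

```text
time: 8.05
eef_pos: [520.6, -279.3, 186.9]
orientation: [-0.006, 0.959, 0.03, 0.281]
force: [-0.6, -0.4, 1.0]
finger_gap: 0.743
finger_force: 0.0
```

```bash
python3 - <<'E'
from st import *
o,R=st(); p=o["eef_pos"]
for g in [(509.5,-282.8,200),(509.5,-282.8,148)]: print(to(R,p,tcp(R,g)))
E
```

```text
8.05 [-0.731  0.191  1.808  0.561  0.8    0.451] [ 520.6 -279.3  186.9] F [-0.6 -0.4  1. ] gap 69.9
[[0.84, 0.061, 0.539], [0.053, -0.998, 0.029], [0.54, 0.004, -0.842]] lean 32.66 az 3.1 y az -86.53
[-2.4  2.9  1.9]
[-30.5   2.6  45.7]
```

Call:
jog_arm(targets=[{"fingers":70,"slide":[-10,1,15],"yaw":0},{"fingers":70,"slide":[-20,2,30],"yaw":0},{"fingers":70,"slide":[-30,2.5,45],"yaw":0},{"fingers":70,"slide":[-30,2.5,45],"yaw":0},{"fingers":50,"slide":[-30,2.5,45],"yaw":0},{"fingers":34,"slide":[-30,2.5,45],"yaw":0}], grip_force=30)

```text
time: 8.65
eef_pos: [519.6, -282.7, 133.8]
orientation: [-0.006, 0.959, 0.03, 0.282]
force: [0.1, -0.2, -0.5]
finger_gap: 0.612
finger_force: 0.0
```

```bash
python3 - <<'E'
from st import *
o,R=st(); p=o["eef_pos"]; print("G",(p-19*R[:,2]).round(1)); print(o["finger_force"])
E
```

```text
8.65 [-0.738  0.266  1.856  0.639  0.699  0.341] [ 519.6 -282.7  133.8] F [ 0.1 -0.2 -0.5] gap 57.5
[[0.839, 0.06, 0.541], [0.053, -0.998, 0.027], [0.541, 0.006, -0.841]] lean 32.76 az 2.9 y az -86.58
G [ 509.3 -283.2  149.8]
0.0
```

Call:
jog_arm(targets=[{"fingers":40,"slide":[0,0,0],"yaw":0},{"fingers":20,"slide":[0,0,0],"yaw":0},{"fingers":10,"slide":[0,0,0],"yaw":0},{"fingers":10,"slide":[0,0,0],"yaw":0},{"fingers":10,"slide":[0,0,0],"yaw":0},{"fingers":10,"slide":[0,0,0],"yaw":0}], grip_force=40)

```text
time: 9.25
eef_pos: [518.8, -282.3, 131.7]
orientation: [-0.006, 0.959, 0.029, 0.281]
force: [-1.0, -0.4, 3.2]
finger_gap: 0.291
finger_force: 40.0
```

Call:
jog_arm(targets=[{"fingers":10,"slide":[5,0,-8],"yaw":0},{"fingers":10,"slide":[11,0,-17],"yaw":0},{"fingers":10,"slide":[22,0,-34],"yaw":0},{"fingers":10,"slide":[33,0,-51],"yaw":0},{"fingers":10,"slide":[49,0,-76],"yaw":0},{"fingers":10,"slide":[65,0,-101],"yaw":0},{"fingers":10,"slide":[65,0,-101],"yaw":0}])

```text
time: 9.95
eef_pos: [519.7, -282.1, 256.0]
orientation: [-0.005, 0.959, 0.03, 0.283]
force: [-0.1, -0.4, -6.8]
finger_gap: 0.295
finger_force: 40.0
```

```bash
python3 - <<'E'
from st import *
from m import rect
o,R=st(); p=o["eef_pos"]; g=p-19*R[:,2]; print("G",g.round(1),o["finger_force"],o["moment"])
im,d,k=shot("scene"); w=cloud(d,k); z=w[...,2]; save("scene2",im)
s=(abs(w[...,0]-509)<60)&(abs(w[...,1]+283)<120)
hsv=cv2.cvtColor(im,cv2.COLOR_RGB2HSV); s&=(hsv[...,0]>15)&(hsv[...,0]<32)&(hsv[...,1]>150)
for lo,hi in((190,235),(212,226)):
    q=w[s&(z>lo)&(z<hi)]; print(rect(q) if len(q)>5 else len(q), np.percentile(q[:,2],[50,95]) if len(q) else '')
save("crop2",cv2.resize(im[90:290,130:330],None,fx=3,fy=3))
E
```

```text
9.95 [-0.737  0.118  1.723  0.497  0.934  0.546] [ 519.7 -282.1  256. ] F [-0.1 -0.4 -6.8] gap 27.7
[[0.838, 0.06, 0.542], [0.054, -0.998, 0.026], [0.543, 0.008, -0.84]] lean 32.87 az 2.7 y az -86.59
G [ 509.4 -282.6  272. ] 39.99874413013458 [-0.01629015  0.8944834   0.05248157]
(array([ 525.3, -279.7]), array([ 30.5, 198.7]), 8.9, 242) [229.89201925 234.38404711]
(array([ 524.3, -280.2]), array([ 23.2, 197.4]), 7.2, 60) [223.5655182  225.78608201]
```

View pics/crop2.png

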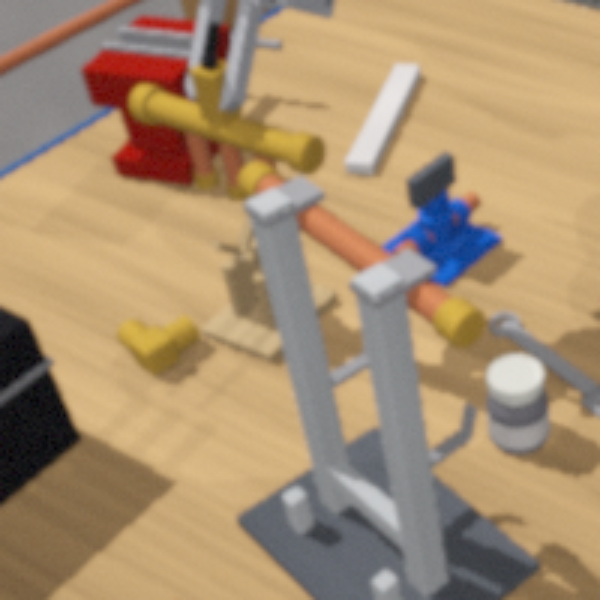

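The manifold came up cleanly from the rest, level, with 6.7 N on the wrist. The stand's lean azimuth is -14°. Next I'll add about 9° of lean toward azimuth -96° by pulling past the reach limit on the robot's right, in free air.

```bash
python3 - <<'E'
from st import *
o,R=st(); p=o["eef_pos"]
np.save("/tmp/Rpick.npy",R)
for q in [(400,-430,440),(250,-560,450),(-60,-690,450),(-75,-800,480)]: print(q,to(R,p,q))
e=np.array([-.1,-.9,.35]); print(to(R,np.zeros(3),1000*e))
E
```

```text
10.0 [-0.737  0.121  1.727  0.498  0.931  0.545] [ 519.  -281.6  252.9] F [-0.2  1.  -8. ] gap 27.7
[[0.84, 0.06, 0.54], [0.053, -0.998, 0.028], [0.54, 0.006, -0.841]] lean 32.71 az 2.9 y az -86.57
(400, -430, 440) [  -6.7  142.1 -225.8]
(250, -560, 450) [-134.2  262.9 -318.8]
(-60, -690, 450) [-401.4  374.1 -489.7]
(-75, -800, 480) [-403.7  483.2 -526.1]
[  57.2  894.3 -373.4]
```

Call:
jog_arm(targets=[{"fingers":10,"slide":[-1,24,-38],"yaw":0},{"fingers":10,"slide":[-2,48,-76],"yaw":0},{"fingers":10,"slide":[-3,72,-114],"yaw":0},{"fingers":10,"slide":[-5,96,-152],"yaw":0},{"fingers":10,"slide":[-6,120,-190],"yaw":0},{"fingers":10,"slide":[-7,142,-226],"yaw":0},{"fingers":10,"slide":[-32,166,-244],"yaw":0},{"fingers":10,"slide":[-57,190,-262],"yaw":0},{"fingers":10,"slide":[-82,214,-280],"yaw":0},{"fingers":10,"slide":[-108,238,-299],"yaw":0},{"fingers":10,"slide":[-134,263,-319],"yaw":0}])

```text
time: 11.1
eef_pos: [248.9, -561.4, 446.6]
orientation: [-0.008, 0.959, 0.029, 0.281]
force: [-0.1, -0.3, -6.2]
finger_gap: 0.294
finger_force: 40.0
```

Call:
jog_arm(targets=[{"fingers":10,"slide":[-34,14,-21],"yaw":0},{"fingers":10,"slide":[-68,28,-43],"yaw":0},{"fingers":10,"slide":[-102,42,-64],"yaw":0},{"fingers":10,"slide":[-136,56,-86],"yaw":0},{"fingers":10,"slide":[-170,70,-107],"yaw":0},{"fingers":10,"slide":[-204,84,-128],"yaw":0},{"fingers":10,"slide":[-238,98,-150],"yaw":0},{"fingers":10,"slide":[-267,111,-171],"yaw":0},{"fingers":10,"slide":[-267,111,-171],"yaw":0}])

```text
time: 12.0
eef_pos: [-64.0, -692.2, 443.7]
orientation: [-0.009, 0.959, 0.026, 0.282]
force: [-0.3, 0.0, -7.4]
finger_gap: 0.294
finger_force: 40.0
```

```bash
python3 st.py
```

```text
12.0 [-1.912  0.826  0.283  0.648  2.169 -0.059] [ -64.  -692.2  443.7] F [-0.3  0.  -7.4] gap 27.7
[[0.84, 0.055, 0.541], [0.045, -0.998, 0.032], [0.541, -0.002, -0.841]] lean 32.78 az 3.4 y az -86.83
```

Reached. Now the pulls outward at azimuth -96°.

Call:
jog_arm(targets=[{"fingers":10,"slide":[57,894,-373],"yaw":0},{"fingers":10,"slide":[57,894,-373],"yaw":0}])

```text
time: 12.2
eef_pos: [-49.9, -712.5, 436.7]
orientation: [0.005, 0.959, 0.024, 0.283]
force: [-0.3, -0.5, -7.0]
finger_gap: 0.293
finger_force: 40.0
```

Call:
jog_arm(targets=[{"fingers":10,"slide":[57,894,-373],"yaw":0}])

```text
time: 12.3
eef_pos: [-44.9, -722.3, 434.3]
orientation: [0.018, 0.959, 0.022, 0.284]
force: [-0.1, 0.6, -6.1]
finger_gap: 0.292
finger_force: 40.0
```

Call:
jog_arm(targets=[{"fingers":10,"slide":[57,894,-373],"yaw":0}])

```text
time: 12.4
eef_pos: [-41.6, -731.8, 433.0]
orientation: [0.031, 0.958, 0.018, 0.284]
force: [0.3, 0.9, -6.9]
finger_gap: 0.298
finger_force: 40.0
```

Call:
jog_arm(targets=[{"fingers":10,"slide":[57,894,-373],"yaw":0}])

```text
time: 12.5
eef_pos: [-39.3, -740.6, 432.0]
orientation: [0.044, 0.957, 0.014, 0.285]
force: [0.2, 0.0, -7.4]
finger_gap: 0.293
finger_force: 40.0
```

```bash
python3 st.py
```

```text
12.5 [-1.875  0.87   0.239  0.658  2.041 -0.03 ] [ -39.3 -740.6  432. ] F [ 0.2  0.  -7.4] gap 27.5
[[0.837, 0.002, 0.547], [0.053, -0.996, -0.076], [0.545, 0.093, -0.833]] lean 33.55 az -7.9 y az -89.86
```

Call:
jog_arm(targets=[{"fingers":10,"slide":[-200,894,-373],"yaw":0}])

```text
time: 12.6
eef_pos: [-47.5, -749.6, 426.8]
orientation: [0.058, 0.957, 0.012, 0.286]
force: [0.4, 0.2, -6.9]
finger_gap: 0.296
finger_force: 40.0
```

Call:
jog_arm(targets=[{"fingers":10,"slide":[-200,894,-373],"yaw":0}])

```text
time: 12.7
eef_pos: [-58.9, -758.2, 420.1]
orientation: [0.07, 0.956, 0.007, 0.286]
force: [-0.3, 0.1, -7.2]
finger_gap: 0.292
finger_force: 40.0
```

```bash
python3 - <<'E'
from st import *
o,R=st(); p=o["eef_pos"]
t=np.radians(76); yd=-np.array([np.cos(t),np.sin(t),0])
print("yaw fix",np.degrees(np.arctan2(-yd@R[:,0],yd@R[:,1])))
for q in [(80,-720,440),(250,-560,470),(420,-380,490),(540,-60,500)]: print(q,to(R,p,q))
E
```

```text
12.7 [-1.898  0.889  0.238  0.659  1.985 -0.059] [ -58.9 -758.2  420.1] F [-0.3  0.1 -7.2] gap 27.5
[[0.836, -0.028, 0.548], [0.053, -0.99, -0.13], [0.546, 0.138, -0.826]] lean 34.26 az -13.4 y az -91.59
yaw fix 14.685723766484623
(80, -720, 440) [129.  -38.9  54.6]
(250, -560, 470) [ 296.  -197.8  102.1]
(420, -380, 490) [ 458.6 -378.   155.2]
(540, -60, 500) [ 581.3 -696.7  170.9]
```

Call:
jog_arm(targets=[{"fingers":10,"slide":[43,-13,18],"yaw":0},{"fingers":10,"slide":[86,-26,36],"yaw":0},{"fingers":10,"slide":[129,-39,54],"yaw":0},{"fingers":10,"slide":[162,-71,64],"yaw":3},{"fingers":10,"slide":[195,-103,74],"yaw":6},{"fingers":10,"slide":[229,-134,83],"yaw":9},{"fingers":10,"slide":[262,-166,93],"yaw":12},{"fingers":10,"slide":[296,-198,102],"yaw":14.7},{"fingers":10,"slide":[336,-243,115],"yaw":14.7},{"fingers":10,"slide":[376,-288,128],"yaw":14.7},{"fingers":10,"slide":[417,-333,142],"yaw":14.7},{"fingers":10,"slide":[458,-378,155],"yaw":14.7}])

```text
time: 13.9
eef_pos: [387.0, -412.8, 486.5]
orientation: [0.033, 0.949, -0.116, 0.292]
force: [1.2, -0.5, -6.5]
finger_gap: 0.296
finger_force: 40.0
```

```bash
cat >> st.py <<'E'
S=np.array([651.4,4.8,160.]); ax=np.radians(-14); SX=np.array([np.cos(ax),np.sin(ax),0]); SY=np.array([-SX[1],SX[0],0])
def seat(x,y,z): return S+x*SX+y*SY+np.array([0,0,z])
H=np.load("/tmp/Rpick.npy").T if __import__("os").path.exists("/tmp/Rpick.npy") else None
B=np.array([509.0,-282.8,105.])-np.array([518.8,-282.3,131.7])  # bar middle rel TCP at the grasp (world)
def bar(o,R):
    "bar middle and manifold axes (world), from the rigid grasp"
    M=R@H; t=np.radians(3.6); c=np.array([[np.cos(t),-np.sin(t),0],[np.sin(t),np.cos(t),0],[0,0,1]])
    return o["eef_pos"]+M@B, M@c
def rep(o,R):
    b,A=bar(o,R); d=b-S; print("bar in seat",(d@SX).round(1),(d@SY).round(1),d[2].round(1),"yaw err",np.degrees(np.arctan2(A[:,1]@SX,A[:,1]@SY)).round(2),"pitch(x.z)",np.degrees(A[2,0]).round(2),"roll(y.z)",np.degrees(A[2,1]).round(2)); return b
E
python3 - <<'E'
from st import *
o,R=st(); b=rep(o,R)
for q in [(-90,0,90),(-70,0,40),(0,0,35)]: print(q,(R.T@(seat(*q)-b)).round(1))
E
```

```text
13.9 [-1.088e+00  1.000e-03  1.334e+00  4.450e-01  1.404e+00  7.420e-01] [ 387.  -412.8  486.5] F [ 1.2 -0.5 -6.5] gap 27.8
[[0.802, -0.24, 0.547], [-0.201, -0.971, -0.131], [0.562, -0.005, -0.827]] lean 34.23 az -13.4 y az -103.88
bar in seat -164.7 -468.8 299.5 yaw err -0.3 pitch(x.z) 1.51 roll(y.z) 0.61
(-90, 0, 90) [ -56.7 -467.5  217.8]
(-70, 0, 40) [ -68.2 -467.2  270.4]
(0, 0, 35) [ -13.2 -467.   313.9]
```

Call:
jog_arm(targets=[{"fingers":10,"slide":[0,-44,10],"yaw":0},{"fingers":10,"slide":[0,-88,20],"yaw":0},{"fingers":10,"slide":[-2,-132,35],"yaw":0},{"fingers":10,"slide":[-6,-174,55],"yaw":0},{"fingers":10,"slide":[-12,-216,75],"yaw":0},{"fingers":10,"slide":[-18,-258,95],"yaw":0},{"fingers":10,"slide":[-24,-300,115],"yaw":0},{"fingers":10,"slide":[-31,-342,140],"yaw":0},{"fingers":10,"slide":[-38,-384,165],"yaw":0},{"fingers":10,"slide":[-46,-424,190],"yaw":0},{"fingers":10,"slide":[-52,-450,205],"yaw":0},{"fingers":10,"slide":[-52,-450,205],"yaw":0}])

```text
time: 15.1
eef_pos: [564.0, 9.0, 286.7]
orientation: [0.033, 0.95, -0.114, 0.29]
force: [0.8, 0.0, -6.5]
finger_gap: 0.298
finger_force: 40.0
```

```bash
python3 - <<'E'
from st import *
from m import rect
o,R=st(); b=rep(o,R)
for q in [(-90,0,90),(-70,0,40),(0,0,35)]: print(q,(R.T@(seat(*q)-b)).round(1))
im,d,k=shot("wrist"); save("wrist2",im); print("cam in tool",(R.T@(-k[1].T@k[2]-o["eef_pos"])).round(0))
w=cloud(d,k); D=(w-S); sx=D@SX; sy=D@SY; sz=D[...,2]
hsv=cv2.cvtColor(im,cv2.COLOR_RGB2HSV)
brass=(hsv[...,0]>15)&(hsv[...,0]<32)&(hsv[...,1]>130)
# bar in hand: points near predicted bar; hooks: grey points z -20..15
dd=b-S; 
q=brass&(abs(sx-dd@SX)<40)&(abs(sy-dd@SY)<120)&(abs(sz-dd[2])<25)
P=np.stack([sx[q],sy[q],sz[q]],1); print("bar pts",len(P),"y range",np.percentile(P[:,1],[1,99]),"top z",np.percentile(P[:,2],95), "x",np.percentile(P[:,0],[5,50,95])) if q.sum()>20 else print("no bar")
for s in(1,-1):
    q=~brass&(abs(sy-60*s)<14)&(sz>-22)&(sz<15)&(abs(sx)<45)
    P=np.stack([sx[q],sy[q],sz[q]],1); print("hook",s,len(P),[np.percentile(P[:,i],[3,50,97]).round(1) for i in range(3)] if len(P)>5 else '')
    f=q&(sz<-5)&(sx<0)
E
```

```text
15.1 [ 0.017 -0.026  1.809 -0.194  0.791  1.924] [564.    9.  286.7] F [ 0.8  0.  -6.5] gap 28.0
[[0.806, -0.236, 0.543], [-0.198, -0.972, -0.128], [0.558, -0.004, -0.83]] lean 33.91 az -13.3 y az -103.65
bar in seat -95.0 -16.8 99.8 yaw err -0.53 pitch(x.z) 1.19 roll(y.z) 0.56
(-90, 0, 90) [ -1.3 -16.7  11.1]
(-70, 0, 40) [-12.6 -16.4  63.7]
(0, 0, 35) [ 42.8 -15.9 106.9]
cam in tool [  70.   -1. -179.]
bar pts 5291 y range [-113.84482646   81.32517207] top z 117.15162965968057 x [-106.56329355  -90.37879583  -81.22730292]
hook 1 881 [array([-24.7,  20.4,  40.4]), array([50.9, 60.6, 71.7]), array([-18.1, -12.6,  13.2])]
hook -1 721 [array([-25.5,  15.1,  24.9]), array([-66.7, -56.7, -47.7]), array([-16.5, -13. ,  12.7])]
```

View pics/wrist2.png

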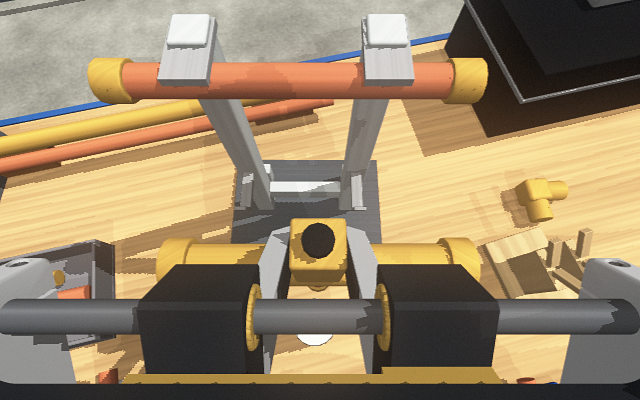

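The wrist view shows the manifold held level with the bar ends at (170,255) and (465,255), facing the two posts. The stand pipe at (290,80) is well clear. Measured bar middle, -16 mm in y, matches my prediction. Going in above the hooks.

Call:
jog_arm(targets=[{"fingers":10,"slide":[-4,-8,20],"yaw":0},{"fingers":10,"slide":[-8,-16,40],"yaw":0},{"fingers":10,"slide":[-13,-16,62],"yaw":0},{"fingers":10,"slide":[2,-16,74],"yaw":0},{"fingers":10,"slide":[16,-16,85],"yaw":0},{"fingers":10,"slide":[30,-16,96],"yaw":0},{"fingers":10,"slide":[43,-16,106],"yaw":0},{"fingers":10,"slide":[43,-16,106],"yaw":0},{"fingers":10,"slide":[43,-16,106],"yaw":0}])

```text
time: 16.05
eef_pos: [660.7, -1.6, 227.2]
orientation: [0.033, 0.949, -0.116, 0.292]
force: [2.3, 0.0, -10.5]
finger_gap: 0.296
finger_force: 39.9
```

```bash
python3 - <<'E'
from st import *
o,R=st(); b=rep(o,R)
for q in [(0,0,15),(0,0,0)]: print(q,(R.T@(seat(*q)-b)).round(1))
im,d,k=shot("wrist")
hsv=cv2.cvtColor(im,cv2.COLOR_RGB2HSV); w=cloud(d,k); D=(w-S); sx=D@SX; sy=D@SY; sz=D[...,2]
for s in(1,-1):
    q=(hsv[...,1]<70)&(abs(sy-60*s)<16)&(abs(sx)<50)&(sz>40)&(sz<110)
    P=np.stack([sx[q],sy[q],sz[q]],1); print("post",s,len(P),[np.percentile(P[:,i],[3,50,97]).round(1) for i in range(2)] if len(P)>5 else '')
E
```

```text
16.05 [-0.005  0.242  1.655 -0.208  0.67   1.935] [660.7  -1.6 227.2] F [  2.3   0.  -10.5] gap 27.8
[[0.802, -0.24, 0.547], [-0.202, -0.971, -0.131], [0.562, -0.005, -0.827]] lean 34.22 az -13.5 y az -103.9
bar in seat 1.5 -3.6 40.3 yaw err -0.27 pitch(x.z) 1.51 roll(y.z) 0.61
(0, 0, 15) [-15.4  -3.4  20.1]
(0, 0, 0) [-23.9  -3.4  32.5]
post 1 796 [array([23.9, 24.3, 31.6]), array([50.8, 59.3, 72.2])]
post -1 763 [array([24.1, 24.5, 31.1]), array([-66.7, -54.4, -45. ])]
```

Call:
jog_arm(targets=[{"fingers":10,"slide":[-4,-3,7],"yaw":0},{"fingers":10,"slide":[-9,-5,14],"yaw":0},{"fingers":10,"slide":[-13,-5,21],"yaw":0},{"fingers":10,"slide":[-13,-5,21],"yaw":0},{"fingers":10,"slide":[-13,-5,21],"yaw":0}])

```text
time: 16.6
eef_pos: [663.3, 4.4, 202.7]
orientation: [0.033, 0.949, -0.116, 0.292]
force: [-0.5, 0.9, -6.9]
finger_gap: 0.295
finger_force: 39.9
```

```bash
python3 - <<'E'
from st import *
o,R=st(); b=rep(o,R)
for q in [(2.5,2,5),(2.5,2,0)]: print(q,(R.T@(seat(*q)-b)).round(1))
E
```

```text
16.6 [ 0.006  0.274  1.675 -0.231  0.621  1.969] [663.3   4.4 202.7] F [-0.5  0.9 -6.9] gap 27.7
[[0.802, -0.239, 0.547], [-0.2, -0.971, -0.13], [0.563, -0.005, -0.827]] lean 34.24 az -13.4 y az -103.82
bar in seat 2.6 2.9 15.7 yaw err -0.36 pitch(x.z) 1.52 roll(y.z) 0.61
(2.5, 2, 5) [-6.1  0.9  8.8]
(2.5, 2, 0) [-8.9  1.  12.9]
```

Call:
jog_arm(targets=[{"fingers":10,"slide":[-3,1,4],"yaw":0},{"fingers":10,"slide":[-6,1,9],"yaw":0},{"fingers":10,"slide":[-8,1,11.5],"yaw":0},{"fingers":10,"slide":[-9,1,13],"yaw":0},{"fingers":10,"slide":[-9,1,13],"yaw":0},{"fingers":10,"slide":[-9,1,13],"yaw":0}])

```text
time: 17.2
eef_pos: [663.7, 3.7, 188.4]
orientation: [0.033, 0.948, -0.116, 0.294]
force: [-2.6, 1.5, 5.5]
finger_gap: 0.298
finger_force: 40.0
```

```bash
python3 - <<'E'
from st import *
o,R=st(); b=rep(o,R)
im,d,k=shot("scene"); save("crop3",cv2.resize(im[130:320,170:360],None,fx=3,fy=3))
E
```

```text
17.2 [ 0.004  0.289  1.692 -0.242  0.587  1.98 ] [663.7   3.7 188.4] F [-2.6  1.5  5.5] gap 28.0
[[0.8, -0.238, 0.55], [-0.2, -0.971, -0.13], [0.565, -0.006, -0.825]] lean 34.41 az -13.3 y az -103.8
bar in seat 3.2 2.2 1.5 yaw err -0.38 pitch(x.z) 1.7 roll(y.z) 0.64
```

View pics/crop3.png

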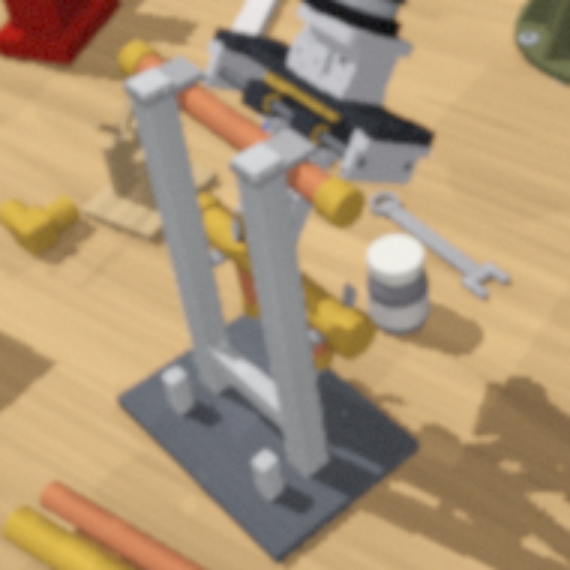

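The manifold bar lies behind the lips in both hooks (lip at (348,292), collars at (215,215) and (345,330)), and the force shows it's carried. I'll press slightly further, then ease the grip so it settles while still held.

Call:
jog_arm(targets=[{"fingers":10,"slide":[-1,0,1.5],"yaw":0},{"fingers":10,"slide":[-1,0,1.5],"yaw":0},{"fingers":10,"slide":[-1,0,1.5],"yaw":0}])

```text
time: 17.55
eef_pos: [664.4, 3.5, 188.2]
orientation: [0.033, 0.948, -0.116, 0.295]
force: [-5.0, 1.0, 12.0]
finger_gap: 0.298
finger_force: 40.0
```

Call:
jog_arm(targets=[{"fingers":10,"slide":[0,0,0],"yaw":0},{"fingers":10,"slide":[0,0,0],"yaw":0},{"fingers":10,"slide":[0,0,0],"yaw":0},{"fingers":10,"slide":[0,0,0],"yaw":0}], grip_force=6)

```text
time: 17.95
eef_pos: [664.6, 3.5, 187.9]
orientation: [0.033, 0.948, -0.116, 0.295]
force: [-1.0, 0.5, 9.3]
finger_gap: 0.298
finger_force: 6.0
```

```bash
python3 - <<'E'
from st import *
o,R=st(); b=rep(o,R)
im,d,k=shot("wrist")
hsv=cv2.cvtColor(im,cv2.COLOR_RGB2HSV); w=cloud(d,k); D=(w-S); sx=D@SX; sy=D@SY; sz=D[...,2]
br=(hsv[...,0]>15)&(hsv[...,0]<32)&(hsv[...,1]>130)&(abs(sx)<30)&(abs(sz)<30)
P=np.stack([sx[br],sy[br],sz[br]],1); print(len(P),"y",np.percentile(P[:,1],[1,99]).round(1))
for a,b in((-78,-30),(30,78),(-105,-84),(84,105)):
    q=P[(P[:,1]>a)&(P[:,1]<b)]; print(a,b,len(q),"top z",np.percentile(q[:,2],[90,95,98]).round(1) if len(q) else '', "x at top",np.median(q[q[:,2]>np.percentile(q[:,2],90),0]).round(1) if len(q) else '')
E
```

```text
17.95 [ 0.004  0.291  1.692 -0.244  0.581  1.982] [664.6   3.5 187.9] F [-1.   0.5  9.3] gap 28.0
[[0.799, -0.239, 0.553], [-0.2, -0.971, -0.13], [0.568, -0.007, -0.823]] lean 34.59 az -13.3 y az -103.81
bar in seat 4.2 2.3 0.9 yaw err -0.37 pitch(x.z) 1.87 roll(y.z) 0.69
4564 y [-94.8 100.3]
-78 -30 1106 top z [14.2 14.6 15. ] x at top 4.0
30 78 937 top z [14.3 14.6 15.1] x at top 3.7
-105 -84 625 top z [18.5 18.8 19.2] x at top 0.9
84 105 867 top z [18.2 18.5 18.9] x at top 1.7
```

Both bar sections read 14.3 mm above the seat line, where 14 is expected, with y at +2.7 mm and fingers still holding, so it's seated. Releasing and backing out along the tool axis.

Call:
jog_arm(targets=[{"fingers":32,"slide":[0,0,0],"yaw":0},{"fingers":40,"slide":[0,0,0],"yaw":0},{"fingers":46,"slide":[0,0,0],"yaw":0},{"fingers":46,"slide":[0,0,0],"yaw":0},{"fingers":46,"slide":[0,0,-15],"yaw":0},{"fingers":46,"slide":[0,0,-40],"yaw":0},{"fingers":46,"slide":[0,0,-80],"yaw":0},{"fingers":46,"slide":[0,0,-125],"yaw":0},{"fingers":46,"slide":[0,0,-170],"yaw":0},{"fingers":46,"slide":[0,0,-170],"yaw":0}])

```text
time: 19.0
eef_pos: [569.4, 26.4, 332.0]
orientation: [0.032, 0.947, -0.116, 0.297]
force: [0.6, 0.6, 0.1]
finger_gap: 0.493
finger_force: 0.0
```

```bash
python3 - <<'E'
from st import *
from m import rect
o,R=st()
im,d,k=shot("wrist")
hsv=cv2.cvtColor(im,cv2.COLOR_RGB2HSV); w=cloud(d,k); D=(w-S); sx=D@SX; sy=D@SY; sz=D[...,2]
br=(hsv[...,0]>15)&(hsv[...,0]<32)&(hsv[...,1]>130)&(abs(sx)<30)
P=np.stack([sx[br],sy[br],sz[br]],1); Q=P[abs(P[:,2])<25]; print("y",np.percentile(Q[:,1],[1,99]).round(1))
for a,b in((-78,-30),(30,78)):
    q=Q[(Q[:,1]>a)&(Q[:,1]<b)]; print(len(q),"top z",np.percentile(q[:,2],[90,95]).round(1))
Q=P[(P[:,2]>56)&(P[:,2]<70)]; print("block top",rect(Q))
im,d,k=shot("top"); w=cloud(d,k); z=w[...,2]; np.savez("/tmp/top",im=im,d=d,R=k[1],t=k[2],f=[k[0][a] for a in("fx","fy","cx","cy")])
s=(abs(w[...,0]-458)<50)&(abs(w[...,1]-282)<50)&(z>95)&(z<116); print("handle",rect(w[s]),np.median(z[s]))
p=w[s][:,:2].astype(np.float32); print(cv2.fitLine(p,cv2.DIST_HUBER,0,.01,.01).ravel())
save("crop4",np.hstack([cv2.resize(im[90:215,270:420],(400,333)),cv2.resize(im[150:260,180:312],(400,333))]))
E
```

```text
19.0 [ 0.059 -0.042  1.725 -0.211  0.883  1.959] [569.4  26.4 332. ] F [0.6 0.6 0.1] gap 46.3
[[0.797, -0.238, 0.555], [-0.2, -0.971, -0.129], [0.57, -0.008, -0.822]] lean 34.74 az -13.1 y az -103.78
y [-94.2  99.7]
1004 top z [14.2 14.6]
960 top z [14.1 14.4]
block top (array([1.2, 2.6]), array([27.8, 26.3]), 89.3, 486)
handle (array([457.3, 282.5]), array([14.3, 63.7]), 9.0, 127) 107.17265049050249
[ 1.5183771e-01 -9.8840547e-01  4.5704843e+02  2.8203424e+02]
```

View pics/crop4.png

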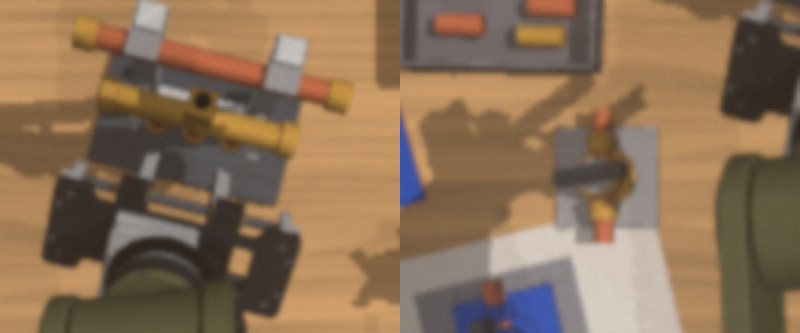

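The left crop shows the manifold hanging in both hooks and released; wrist depth agrees (both sides 14.2 mm, y +2.7). The right crop shows the brass valve's handle lying from (555,178) to (627,170), azimuth 99°. I'll push the handle end with shut fingers.

```bash
cat > v.py <<'E'
from st import *
C=np.array([457.3,282.3])
def u(a): a=np.radians(a); return np.array([np.cos(a),np.sin(a)])
def push(R,th,sgn,rho=24,z=88,h=10,back=0):
    "TCP to push the handle half lying at azimuth th; sgn -1 clockwise, +1 counterclockwise"
    F=R[:2,2]/np.linalg.norm(R[:2,2]); L=np.array([-F[1],F[0]]); n=-sgn*u(th+90)
    c=C+rho*u(th)+7*n
    t=c-6.5*F-h*np.clip(3*(-n@L),-1,1)*L+back*n
    return np.append(t,z)
E
python3 - <<'E'
from v import *
o,R=st(); p=o["eef_pos"]
for z,b in((332,25),(160,25),(88,25)): q=push(R,99,-1,back=b,z=z); print(q.round(1),to(R,p,q))
E
```

```text
19.1 [ 0.058 -0.035  1.729 -0.211  0.88   1.959] [569.9  25.8 326.4] F [ 0.5 -0.  -0.5] gap 46.3
[[0.801, -0.239, 0.549], [-0.2, -0.971, -0.13], [0.564, -0.006, -0.826]] lean 34.34 az -13.3 y az -103.81
[413.3 292.8 332. ] [-175.7 -221.9 -125.3]
[413.3 292.8 160. ] [-272.7 -220.9   16.7]
[413.3 292.8  88. ] [-313.4 -220.5   76.2]
```

Call:
jog_arm(targets=[{"fingers":30,"slide":[-25,-31,-18],"yaw":0},{"fingers":10,"slide":[-50,-63,-36],"yaw":0},{"fingers":0,"slide":[-75,-95,-54],"yaw":0},{"fingers":0,"slide":[-100,-127,-72],"yaw":0},{"fingers":0,"slide":[-125,-158,-90],"yaw":0},{"fingers":0,"slide":[-150,-190,-107],"yaw":0},{"fingers":0,"slide":[-176,-222,-125],"yaw":0},{"fingers":0,"slide":[-200,-222,-90],"yaw":0},{"fingers":0,"slide":[-224,-222,-55],"yaw":0},{"fingers":0,"slide":[-248,-221,-20],"yaw":0},{"fingers":0,"slide":[-272,-221,16],"yaw":0},{"fingers":0,"slide":[-272,-221,16],"yaw":0}], grip_force=20)

```text
time: 20.3
eef_pos: [458.5, 219.2, 229.6]
orientation: [0.019, 0.959, -0.092, 0.268]
force: [0.8, -0.6, -0.5]
finger_gap: 0.008
finger_force: 0.0
```

```bash
python3 - <<'E'
from v import *
o,R=st(); p=o["eef_pos"]; im,d,k=shot("wrist"); save("wrist3",im)
p0=push(R,99,-1,back=25); print("down",to(R,p,p0))
for th in range(99,67,-4): print(th,to(R,p0,push(R,th,-1)))
E
```

```text
20.3 [ 0.556 -0.024  1.925 -0.463  0.869  2.554] [458.5 219.2 229.6] F [ 0.8 -0.6 -0.5] gap 0.8
[[0.84, -0.186, 0.51], [-0.166, -0.982, -0.085], [0.517, -0.014, -0.856]] lean 31.15 az -9.4 y az -100.74
down [-122.8  -62.    92.2]
99 [20.1 -8.4 12.3]
95 [ 21.3 -11.4  13. ]
91 [ 22.5 -14.3  13.8]
87 [ 23.8 -17.2  14.6]
83 [ 25.1 -19.9  15.5]
79 [ 26.5 -22.6  16.3]
75 [ 27.9 -25.1  17.2]
71 [ 29.3 -27.4  18.1]
```

View pics/wrist3.png

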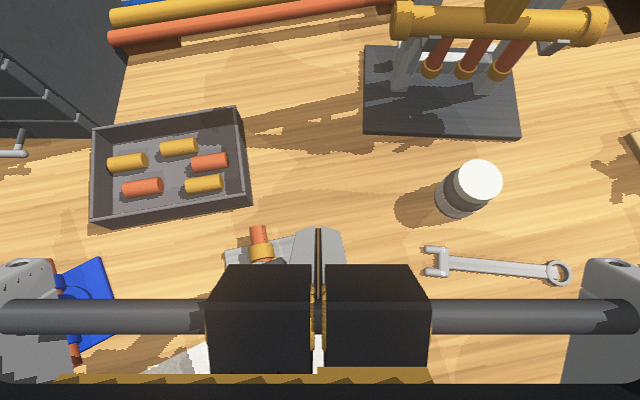

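Joint 6 reached its range end (2.55). Before going down I'll yaw back by 90°, which serves just as well with shut fingers.

Call:
jog_arm(targets=[{"fingers":0,"slide":[0,0,0],"yaw":-8.2},{"fingers":0,"slide":[0,0,0],"yaw":-16.4},{"fingers":0,"slide":[0,0,0],"yaw":-24.6},{"fingers":0,"slide":[0,0,0],"yaw":-32.8},{"fingers":0,"slide":[-8,-5,0],"yaw":-41},{"fingers":0,"slide":[-16,-10,0],"yaw":-49.2},{"fingers":0,"slide":[-25,-15,0],"yaw":-57.4},{"fingers":0,"slide":[-34,-20,0],"yaw":-65.6},{"fingers":0,"slide":[-43,-25,0],"yaw":-73.8},{"fingers":0,"slide":[-52,-30,0],"yaw":-82},{"fingers":0,"slide":[-60,-35,0],"yaw":-90},{"fingers":0,"slide":[-60,-35,0],"yaw":-90}])

```text
time: 21.55
eef_pos: [414.4, 265.0, 201.3]
orientation: [0.203, 0.742, 0.614, 0.177]
force: [0.4, 0.8, -0.5]
finger_gap: 0.005
finger_force: 0.0
```

```bash
cat >> v.py <<'E'
def push(R,th,sgn,rho=24,z=89,h=7,back=0,f=10.5):
    F=R[:2,2]/np.linalg.norm(R[:2,2]); L=np.array([-F[1],F[0]]); n=-sgn*u(th+90)
    c=C+rho*u(th)+7*n
    t=c-f*F-h*np.clip(3*(-n@L),-1,1)*L+back*n
    return np.append(t,z)
E
python3 - <<'E'
from v import *
o,R=st(); p=o["eef_pos"]
for z in(200,140,89): q=push(R,99,-1,back=25,z=z); print("down",q.round(1),to(R,p,q))
p0=q
for th in range(99,67,-4): print(th,to(R,p0,push(R,th,-1)))
E
```

```text
21.55 [ 0.715  0.002  1.97  -0.546  0.876  1.195] [414.4 265.  201.3] F [ 0.4  0.8 -0.5] gap 0.4
[[0.183, 0.839, 0.512], [0.983, -0.163, -0.084], [0.013, 0.519, -0.855]] lean 31.27 az -9.3 y az -11.01
down [410.5 296.2 200. ] [29.9 -9.  -3.5]
down [410.5 296.2 140. ] [ 29.1 -40.2  47.8]
down [410.5 296.2  89. ] [ 28.4 -66.6  91.4]
99 [ 8.4 20.1 12.3]
95 [10.7 21.3 13.1]
91 [13.  22.5 13.9]
87 [15.2 23.8 14.7]
83 [17.4 25.2 15.6]
79 [19.4 26.6 16.4]
75 [21.2 28.  17.3]
71 [23.  29.4 18.2]
```

Call:
jog_arm(targets=[{"fingers":0,"slide":[15,-5,0],"yaw":0},{"fingers":0,"slide":[29,-15,10],"yaw":0},{"fingers":0,"slide":[29,-28,29],"yaw":0},{"fingers":0,"slide":[29,-40,48],"yaw":0},{"fingers":0,"slide":[29,-53,69],"yaw":0},{"fingers":0,"slide":[28.5,-66.5,91.5],"yaw":0},{"fingers":0,"slide":[28.5,-66.5,91.5],"yaw":0},{"fingers":0,"slide":[28.5,-66.5,91.5],"yaw":0}])

```text
time: 22.35
eef_pos: [411.9, 296.0, 90.6]
orientation: [0.203, 0.744, 0.612, 0.178]
force: [0.3, -0.1, 0.7]
finger_gap: 0.003
finger_force: 0.0
```

Call:
jog_arm(targets=[{"fingers":0,"slide":[4,10,6],"yaw":0},{"fingers":0,"slide":[8.5,20,12.3],"yaw":0},{"fingers":0,"slide":[10.7,21.3,13.1],"yaw":0},{"fingers":0,"slide":[13,22.5,13.9],"yaw":0},{"fingers":0,"slide":[15.2,23.8,14.7],"yaw":0},{"fingers":0,"slide":[17.4,25.2,15.6],"yaw":0},{"fingers":0,"slide":[19.4,26.6,16.4],"yaw":0},{"fingers":0,"slide":[21.2,28,17.3],"yaw":0},{"fingers":0,"slide":[23,29.4,18.2],"yaw":0},{"fingers":0,"slide":[23,29.4,18.2],"yaw":0}])

```text
time: 23.35
eef_pos: [450.0, 312.5, 90.4]
orientation: [0.203, 0.743, 0.613, 0.179]
force: [-0.3, -0.2, -0.0]
finger_gap: 0.002
finger_force: 0.4
```

```bash
cat >> v.py <<'E'
def handle():
    from m import rect
    for n in("top","scene"):
        im,d,k=shot(n); w=cloud(d,k); z=w[...,2]; hsv=cv2.cvtColor(im,cv2.COLOR_RGB2HSV)
        s=(np.hypot(w[...,0]-C[0],w[...,1]-C[1])<36)&(z>98)&(z<112)
        print(n,rect(w[s]) if s.sum()>5 else s.sum())
    return im
E
python3 - <<'E'
from v import *
o,R=st(); p=o["eef_pos"]; im=handle()
save("crop5",cv2.resize(im[170:310,340:480],(600,600)))
print("want",push(R,71,-1).round(1))
for th in range(67,27,-4): print(th,to(R,p,push(R,th,-1)))
E
```

```text
23.35 [ 0.742  0.3    1.925 -0.704  0.683  1.438] [450.  312.5  90.4] F [-0.3 -0.2 -0. ] gap 0.2
[[0.186, 0.838, 0.514], [0.982, -0.167, -0.083], [0.017, 0.52, -0.854]] lean 31.36 az -9.1 y az -11.28
top (array([454.5, 280. ]), array([33.2, 57.3]), 9.5, 97)
scene (array([458.4, 284.9]), array([64.9, 22. ]), 84.2, 210)
want [448.7 312.5  89. ]
67 [ 1.3 -0.4  1.5]
63 [2.8 1.1 2.4]
59 [3.3 2.6 3.3]
55 [3.1 4.  4.2]
51 [2.8 5.5 5.1]
47 [2.4 7.  6. ]
43 [1.8 8.4 6.8]
39 [1.2 9.8 7.6]
35 [ 0.4 11.1  8.4]
31 [-0.5 12.4  9.2]
```

View pics/crop5.png

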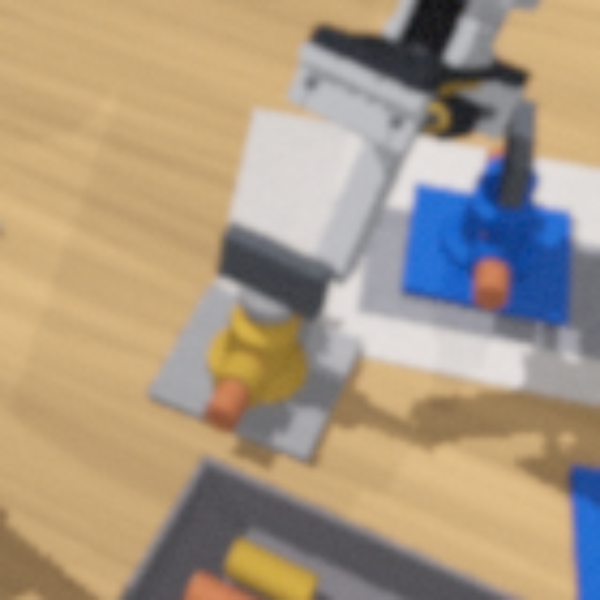

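The scene crop shows the shut fingertips against the far side of the grey handle at (270,270). It has turned to about azimuth 84°, with no contact force beyond friction. Continuing in small steps with force checks.

```bash
python3 - <<'E'
from v import *
o,R=st(); p=o["eef_pos"]
for th in range(80,20,-5): print(th,push(R,th,-1,rho=24,h=2,f=8).round(1),to(R,p,push(R,th,-1,rho=24,h=2,f=8,z=90)))
E
```

```text
23.45 [ 0.742  0.3    1.926 -0.704  0.682  1.439] [449.9 312.4  90.5] F [-0.3 -0.  -0. ] gap 0.6
[[0.186, 0.838, 0.514], [0.982, -0.167, -0.083], [0.017, 0.52, -0.854]] lean 31.37 az -9.1 y az -11.28
80 [446.7 308.5  89. ] [-4.4 -2.3 -0.9]
75 [448.9 309.2  89. ] [-3.4 -0.5  0.2]
70 [451.2 309.6  89. ] [-2.5  1.3  1.3]
65 [453.5 309.9  89. ] [-1.8  3.2  2.4]
60 [455.7 309.8  89. ] [-1.5  5.   3.6]
55 [457.8 309.2  89. ] [-1.7  6.9  4.7]
50 [459.8 308.4  89. ] [-2.1  8.7  5.8]
45 [461.7 307.5  89. ] [-2.7 10.5  6.9]
40 [463.6 306.3  89. ] [-3.5 12.3  7.9]
35 [465.4 305.   89. ] [-4.4 14.   9. ]
30 [467.  303.6  89. ] [-5.5 15.6  9.9]
25 [468.5 302.   89. ] [-6.8 17.1 10.8]
```

Call:
jog_arm(targets=[{"fingers":0,"slide":[-2.5,1.3,1.3],"yaw":0},{"fingers":0,"slide":[-1.8,3.2,2.4],"yaw":0},{"fingers":0,"slide":[-1.8,3.2,2.4],"yaw":0}])

```text
time: 23.75
eef_pos: [453.5, 309.8, 90.0]
orientation: [0.203, 0.743, 0.613, 0.179]
force: [-2.3, 2.1, -0.8]
finger_gap: 0.008
finger_force: 1.3
```

Call:
jog_arm(targets=[{"fingers":0,"slide":[0.2,1.8,1.2],"yaw":0},{"fingers":0,"slide":[0.2,1.8,1.2],"yaw":0},{"fingers":0,"slide":[0.2,1.8,1.2],"yaw":0}])

```text
time: 24.05
eef_pos: [455.6, 309.9, 90.1]
orientation: [0.203, 0.743, 0.613, 0.179]
force: [-2.8, 3.7, 0.4]
finger_gap: 0.002
finger_force: 1.8
```

Call:
jog_arm(targets=[{"fingers":0,"slide":[-0.2,1.9,1.1],"yaw":0},{"fingers":0,"slide":[-0.2,1.9,1.1],"yaw":0},{"fingers":0,"slide":[-0.2,1.9,1.1],"yaw":0}])

```text
time: 24.35
eef_pos: [457.0, 309.8, 89.9]
orientation: [0.202, 0.743, 0.613, 0.179]
force: [-13.6, 7.3, 4.6]
finger_gap: 0.003
finger_force: 7.7
```

```bash
cat >> v.py <<'E'
def handle():
    "handle azimuth from the dark grey bar's side and top in the scene view"
    from m import rect
    im,d,k=shot("scene"); w=cloud(d,k); z=w[...,2]
    s=(np.hypot(w[...,0]-C[0],w[...,1]-C[1])<38)&(z>76)&(z<112)&(im.max(-1)<105)&(np.ptp(im.astype(int),-1)<30)
    p=w[s]; print("handle",rect(p),"line az",np.degrees(np.arctan2(*cv2.fitLine(p[:,:2].astype(np.float32),cv2.DIST_HUBER,0,.01,.01).ravel()[1::-1])).round(1),im[s].mean(0).round())
    return im
E
python3 - <<'E'
from v import *
o,R=st(); handle()
E
```

```text
24.35 [ 0.727  0.306  1.919 -0.699  0.674  1.421] [457.  309.8  89.9] F [-13.6   7.3   4.6] gap 0.2
[[0.185, 0.838, 0.513], [0.983, -0.167, -0.081], [0.018, 0.519, -0.854]] lean 31.32 az -9.0 y az -11.28
handle (array([467.9, 284.8]), array([58.7, 14.4]), 80.1, 208) line az 68.3 [73. 75. 80.]
```

Call:
jog_arm(targets=[{"fingers":0,"slide":[-0.4,1.5,0.9],"yaw":0},{"fingers":0,"slide":[-0.4,1.5,0.9],"yaw":0},{"fingers":0,"slide":[-0.4,1.5,0.9],"yaw":0}])

```text
time: 24.7
eef_pos: [457.7, 309.6, 89.9]
orientation: [0.202, 0.743, 0.613, 0.179]
force: [-27.7, 11.7, 9.7]
finger_gap: 0.005
finger_force: 15.2
```

Call:
jog_arm(targets=[{"fingers":0,"slide":[2,-8,-5],"yaw":0},{"fingers":0,"slide":[4,-20,-12],"yaw":0},{"fingers":0,"slide":[4,-28,-30],"yaw":0},{"fingers":0,"slide":[0,-20,-75],"yaw":0},{"fingers":0,"slide":[-35,-50,-85],"yaw":0},{"fingers":0,"slide":[-80,-90,-90],"yaw":0},{"fingers":0,"slide":[-120,-120,-90],"yaw":0}])

```text
time: 25.4
eef_pos: [296.0, 223.7, 105.5]
orientation: [0.203, 0.743, 0.612, 0.179]
force: [0.2, 0.6, 0.3]
finger_gap: 0.006
finger_force: 0.0
```

```bash
python3 - <<'E'
from v import *
from m import rect
o,R=st(); handle()
im,d,k=shot("top"); w=cloud(d,k); z=w[...,2]
s=(np.hypot(w[...,0]-C[0],w[...,1]-C[1])<40)&(z>95)&(z<115); print("top",rect(w[s]) if s.sum()>5 else s.sum())
E
```

```text
25.4 [ 0.878 -0.091  2.323 -0.721  0.747  1.57 ] [296.  223.7 105.5] F [0.2 0.6 0.3] gap 0.6
[[0.186, 0.837, 0.515], [0.982, -0.167, -0.083], [0.017, 0.521, -0.853]] lean 31.41 az -9.1 y az -11.3
handle (array([466.9, 284.2]), array([59.1, 10.7]), 75.1, 212) line az 68.1 [71. 74. 79.]
top (array([457.1, 282.3]), array([63. , 13.7]), 67.1, 123)
```

Bottomed: 30 N against the stop, and the top view puts the handle at azimuth 67.1°, from 99.1°. That's 0.56 rad, in the stated range. Opening by 60° means azimuth 127°, so I push the other half from 247° to 307°.

```bash
python3 - <<'E'
from v import *
o,R=st(); p=o["eef_pos"]
def q(a,b=0,z=90,d=10.3): return np.append(C+24*u(a)+(d+b)*u(a-90),z)
for a,b,z in((247,28,150),(247,28,90)): print(q(a,b,z).round(1),to(R,p,q(a,b,z)))
p0=q(247,28)
for a in range(247,308,6): print(a,q(a).round(1),to(R,p0,q(a)))
E
```

```text
25.5 [ 0.878 -0.093  2.332 -0.72   0.748  1.569] [293.1 220.2 102.8] F [ 0.4 -0.2  1. ] gap 0.5
[[0.186, 0.839, 0.511], [0.982, -0.165, -0.087], [0.011, 0.518, -0.855]] lean 31.2 az -9.7 y az -11.09
[412.7 275.2 150. ] [ 76.8 115.7  15.8]
[412.7 275.2  90. ] [76.1 84.7 67.2]
247 [438.4 264.2  90. ] [-6.  23.4 14.1]
253 [440.4 262.4  90. ] [-7.4 25.4 15.3]
259 [442.6 260.7  90. ] [-8.6 27.5 16.6]
265 [444.9 259.3  90. ] [-9.6 29.7 17.9]
271 [447.4 258.1  90. ] [-10.3  32.   19.2]
277 [450.  257.2  90. ] [-10.7  34.3  20.6]
283 [452.7 256.6  90. ] [-10.8  36.6  22. ]
289 [455.4 256.3  90. ] [-10.6  39.   23.5]
295 [458.1 256.2  90. ] [-10.2  41.3  24.9]
301 [460.8 256.4  90. ] [-9.5 43.5 26.2]
307 [463.5 256.9  90. ] [-8.5 45.7 27.6]
```

Call:
jog_arm(targets=[{"fingers":0,"slide":[0,25,-35],"yaw":0},{"fingers":0,"slide":[25,60,-20],"yaw":0},{"fingers":0,"slide":[50,90,0],"yaw":0},{"fingers":0,"slide":[77,116,16],"yaw":0},{"fingers":0,"slide":[76.5,105,33],"yaw":0},{"fingers":0,"slide":[76,95,50],"yaw":0},{"fingers":0,"slide":[76,85,67],"yaw":0},{"fingers":0,"slide":[76,85,67],"yaw":0},{"fingers":0,"slide":[76,85,67],"yaw":0}])

```text
time: 26.4
eef_pos: [417.3, 279.8, 94.5]
orientation: [0.203, 0.743, 0.613, 0.178]
force: [-0.0, 0.8, 0.2]
finger_gap: 0.007
finger_force: 0.0
```

```bash
python3 - <<'E'
from v import *
o,R=st(); p=o["eef_pos"]
def q(a,b=0,z=90,d=10.3): return np.append(C+24*u(a)+(d+b)*u(a-90),z)
for a in range(247,308,6): print(a,to(R,p,q(a)))
E
```

```text
26.4 [ 0.738  0.202  2.043 -0.719  0.666  1.454] [417.3 279.8  94.5] F [-0.   0.8  0.2] gap 0.7
[[0.186, 0.837, 0.514], [0.982, -0.167, -0.083], [0.016, 0.52, -0.854]] lean 31.37 az -9.2 y az -11.29
247 [-11.5  18.   16. ]
253 [-12.9  20.   17.2]
259 [-14.2  22.1  18.4]
265 [-15.1  24.3  19.8]
271 [-15.8  26.5  21.1]
277 [-16.2  28.8  22.5]
283 [-16.3  31.2  23.9]
289 [-16.1  33.5  25.4]
295 [-15.7  35.8  26.8]
301 [-15.   38.1  28.2]
307 [-14.   40.2  29.5]
```

Call:
jog_arm(targets=[{"fingers":0,"slide":[-8,3,6],"yaw":0},{"fingers":0,"slide":[-11.5,10,11],"yaw":0},{"fingers":0,"slide":[-11.5,18,16],"yaw":0},{"fingers":0,"slide":[-12.9,20,17.2],"yaw":0},{"fingers":0,"slide":[-14.2,22,18.4],"yaw":0},{"fingers":0,"slide":[-15.1,24.3,19.8],"yaw":0},{"fingers":0,"slide":[-15.8,26.5,21.1],"yaw":0},{"fingers":0,"slide":[-16.2,28.8,22.5],"yaw":0},{"fingers":0,"slide":[-16.3,31.2,24],"yaw":0},{"fingers":0,"slide":[-16.1,33.5,25.4],"yaw":0},{"fingers":0,"slide":[-15.7,35.8,26.8],"yaw":0},{"fingers":0,"slide":[-15.7,35.8,26.8],"yaw":0}])

```text
time: 27.6
eef_pos: [458.0, 255.9, 89.4]
orientation: [0.203, 0.743, 0.612, 0.178]
force: [-2.0, -0.6, -0.0]
finger_gap: 0.004
finger_force: 0.7
```

```bash
python3 - <<'E'
from v import *
from m import rect
o,R=st(); handle()
im,d,k=shot("top"); w=cloud(d,k); z=w[...,2]
s=(np.hypot(w[...,0]-C[0],w[...,1]-C[1])<34)&(z>98)&(z<113)&(w[...,1]>C[1]-5); print("top",rect(w[s]) if s.sum()>5 else s.sum())
s2=s&(w[...,1]>C[1]+8); print("E1 az",np.degrees(np.arctan2(*(np.nanmean(w[s2],0)[:2]-C)[::-1])))
def q(a,b=0,z=90,d=10.3): return np.append(C+24*u(a)+(d+b)*u(a-90),z)
for a in range(295,320,4): print(a,to(R,o["eef_pos"],q(a)))
E
```

```text
27.6 [ 0.631  0.237  2.014 -0.706  0.608  1.355] [458.  255.9  89.4] F [-2.  -0.6 -0. ] gap 0.4
[[0.186, 0.838, 0.514], [0.982, -0.167, -0.083], [0.016, 0.52, -0.854]] lean 31.35 az -9.2 y az -11.29
handle (array([466.2, 285.7]), array([ 6.6, 60.9]), 31.6, 244) line az -58.2 [73. 75. 80.]
top 0
E1 az nan
295 [ 0.3  0.4 -0.5]
299 [0.8 1.9 0.4]
303 [1.4 3.4 1.3]
307 [2.1 4.8 2.2]
311 [2.9 6.2 3.1]
315 [3.8 7.5 3.9]
319 [4.8 8.8 4.7]<stdin>:6: RuntimeWarning: Mean of empty slice
```

Call:
jog_arm(targets=[{"fingers":0,"slide":[0.5,1.2,0.3],"yaw":0},{"fingers":0,"slide":[1,2.4,0.7],"yaw":0},{"fingers":0,"slide":[1,2.4,0.7],"yaw":0},{"fingers":0,"slide":[1,2.4,0.7],"yaw":0}])

```text
time: 28.1
eef_pos: [460.3, 256.6, 90.0]
orientation: [0.203, 0.743, 0.613, 0.178]
force: [-1.4, -2.5, -2.0]
finger_gap: 0.003
finger_force: 1.4
```

Call:
jog_arm(targets=[{"fingers":0,"slide":[0,-8,-5],"yaw":0},{"fingers":0,"slide":[0,-20,-15],"yaw":0},{"fingers":0,"slide":[0,-30,-40],"yaw":0},{"fingers":0,"slide":[-20,-30,-85],"yaw":0},{"fingers":0,"slide":[-60,-40,-100],"yaw":0},{"fingers":0,"slide":[-105,-50,-110],"yaw":0},{"fingers":0,"slide":[-150,-60,-120],"yaw":0},{"fingers":0,"slide":[-150,-60,-120],"yaw":0}])

```text
time: 28.9
eef_pos: [318.3, 127.0, 160.1]
orientation: [0.204, 0.743, 0.611, 0.181]
force: [1.1, -0.6, 0.7]
finger_gap: 0.009
finger_force: 0.0
```

```bash
python3 - <<'E'
from v import *
from m import rect
o,R=st(); handle()
im,d,k=shot("top"); w=cloud(d,k); z=w[...,2]
s=(np.hypot(w[...,0]-C[0],w[...,1]-C[1])<40)&(z>95)&(z<115); print("top",rect(w[s]) if s.sum()>5 else s.sum())
D=(w-S); sx=D@SX; sy=D@SY; sz=D[...,2]; hsv=cv2.cvtColor(im,cv2.COLOR_RGB2HSV)
br=(hsv[...,0]>15)&(hsv[...,0]<32)&(hsv[...,1]>110)&(abs(sx)<40)&(sz<25)&(sz>-10)
P=np.stack([sx[br],sy[br],sz[br]],1)
for a,b in((-78,-20),(20,78)):
    q=P[(P[:,1]>a)&(P[:,1]<b)]; print(len(q),"top z",np.percentile(q[:,2],[50,80]).round(1),"x",np.median(q[:,0]).round(1))
print("y",np.percentile(P[:,1],[1,99]).round(1))
E
```

```text
28.9 [ 0.538 -0.389  2.388 -0.504  0.766  1.033] [318.3 127.  160.1] F [ 1.1 -0.6  0.7] gap 0.9
[[0.187, 0.835, 0.518], [0.982, -0.169, -0.081], [0.02, 0.524, -0.852]] lean 31.61 az -8.9 y az -11.47
handle (array([466.8, 286.8]), array([10.4, 61.2]), 35.6, 228) line az -51.8 [71. 73. 78.]
top (array([457. , 282.4]), array([14.4, 63.6]), 38.7, 132)
224 top z [10.9 13.1] x -5.1
221 top z [10.9 13.4] x -5.2
y [-97.8  97.4]
```

The handle is 61.6° open from the bottom (spindle about 0.925 rad), the manifold still hangs level, and the arm is clear. Handing in.

```bash
python3 -c "
from plant import workorder
print(workorder.sign_off())"
```

```text
the job is handed in; nothing more can be done
None
```

The job is handed in at about 29 s: the manifold hangs upright in both hooks, the return valve was closed to its stop and reopened about 62° (spindle about 0.925 rad), and the sign-off gave no verdict; the one doubt is joint 6, which briefly read 2.554 against its 2.55 limit.

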